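# Dock the hand-held tester and key in its start sequence

### The arm

A 7-joint arm with a two-finger parallel gripper is mounted at the origin on a cart in front of the work surface, level with it; the furniture and walls round the work are solid. World frame = base frame: x ahead of the robot, y to its left, z up, the work surface at z = 0. Lengths are in mm, angles in rad, forces in N, time in s.
With the tool pointing down it reaches from about 425 to 875 mm from the base axis. Payload 8.4 kg.
Tool frame: the origin (TCP) lies midway between the tips of the shut fingers; the grasp point (between the pads) lies 19 mm behind it; x points along the fingers, y is the direction in which the jaws open and shut, and the axes are right-handed (so a half turn about x gives the same grasp; the last joint's range is limited). The gripper opens to 87 mm and grips with 3 to 60 N. Pads are 19 mm wide; open, the fingers measure 117 mm over their backs; the gripper's body (75 mm by 190 mm) begins 51 mm behind the grasp point.
Start: joints at [1.114, 0.333, 0.04, 1.465, -0.013, 1.343, -0.059], TCP at [227.616, -608.814, 222.546] pointing down, gripper open.
Joint ranges: [-2.58, 2.58], [-0.38, 2.09], [-1.3, 1.39], [0.25, 2.4], [-1.5, 4.64], [0.08, 2.09], [-2.65, 2.65]. Speed limits (rad/s): [2.22, 2.22, 2.79, 2.79, 3.14, 3.14, 3.14].

### API

Orientations are given as a unit quaternion [x, y, z, w].
In Python, from rig import arm gives the robot as it stands. The module is installed in compiled form; this text tells all that it offers.
- The arm moves only by the shell command python3 -m creep 'ROWS'. ROWS is JSON, a list of rows, each an object of numbers: "tx", "ty", "tz": the shift along the tool's x, y, z in cm; "ax", "ay", "az": the turn, a rotation vector about the tool's x, y, z in rad; "fingers": the gripper's target within -1 to 1 (fully open at 1, half-way at 0, shut at -1). In form: [{"tx": .., "ty": .., "tz": .., "ax": .., "ay": .., "az": .., "fingers": ..}, ...]. A call has 1 to 10 rows; each row is the pose to reach, as a shift and turn from the pose commanded when the call began, along the tool's axes at that moment; what a row does not reach only later rows make up. A row lasts 1/12 s, in which the tool goes at most 41.7 mm and 7.16 degrees, less where a joint would pass 70% of its speed; a pose out of reach is approached as far as the arm can. A call with a gripper value outside its range is refused whole. The fingers move at their own pace and stop on an object; the grip force is fixed at half the most. Time passes only in rows, so rows that repeat a pose let the fingers close. It gives the time, the measured TCP pose, the force and the opening at its end, in the units of the state.
- arm.get_obs(): the state, without advancing time (a new reading comes with each control period).
- arm.snapshot(name): name is "scene" or "top" or "wrist"; returns a dict with "frame" (400x640x3 uint8, red, green, blue), "fx", "fy", "cx", "cy" (pixels), "cam_to_world" (4x4, takes a point from camera to world coordinates). Camera axes: x right, y up, looking along -z (the intrinsics and any distortion apply to the point x, -y, -z); pixel columns grow to the right and rows downward; lengths in mm; the calibration is good to about 2 mm. A picture is of the moment at which its call begins. There is no depth.
- arm.hand_in(): hands the job in, once; it reports no verdict.
The state is a dict: "time_s": time; "joint_positions": joint angles; "qvel": joint speeds; "joint_efforts": joint torques, N m; "position": TCP position; "ee_rot": TCP orientation; "ft_force": force on the tool from outside, world axes, zero at the start; "moment": the same for the moment, N m; "gripper_width": finger opening in mm.
Only numpy, scipy, OpenCV 4.12 (cv2) and the standard library are available. Lean on these libraries where they do the work, as an engineer would, in place of code of your own. Each camera call takes 0.05 s, during which the arm holds its last target.

### The job

Take the hand-held tester out of its rack, where it stands on its long edge, and lay it flat in the dock with its keys facing up (either end first). Press no key until it lies in the dock; then press the keys fully home one at a time with a gentle finger, letting each spring back before the next: first the square key, then the round key, then the bar key. Leave the tester lying in the dock and do not disturb the other things on the counter.

Things in the scene. Friction and masses are not known exactly. Their poses are not given: they have to be found in the camera images.
- tester: loose hand-held tester, a box 170 long (its x) x 38 thick (its y) x 58 wide mm (its z), 0.36 kg; origin at the box centre. +y points out of the key face (at y = +19 mm), where three pale keys stand out 10 mm. At the start it stands on its long edge in the rack, z up, keys looking sideways; in the dock its y must point up. Key part (black) at x = -85 to +25 mm
- tester_grip (a point): centre of the tester's plain grey battery pack, in the box's mid-plane: x = +55 mm on the tester, which it fills from x = +25 to +85 mm; smooth on all sides, no keys, the place to grip or push. It is the heavy end: the centre of mass lies at about x = +35 mm
- rack: fixed dark steel trough, base 196 x 76 mm, holding the tester on edge; origin at the underside centre, x along it. Floor 6 mm and walls 34 mm above the counter (inside 176 x 43 mm), so the upper 30 mm of the tester stands clear; beside the keys (+y) the wall is only 16 mm high
- dock: fixed aluminium plate 212 x 92 x 8 mm; origin at the underside centre, x lengthwise. The tester lies on it between two black end stops (gap 176 mm) and two black side lugs (gap 64 mm, only along the middle 30 mm), all 26 mm above the counter; elsewhere the sides are open for fingers. In place, the tester is centred, parallel, its centre 27 mm above the counter
- key_square_top (a point): centre of the outer face of the square key, 23 x 23 mm, on the tester at x = +3 mm
- key_round_top (a point): centre of the outer face of the round key, 25 mm diameter, on the tester at x = -66 mm
- key_bar_top (a point): centre of the outer face of the narrow bar-shaped key, 13 mm along the tester's length and 36 mm across it, on the tester at x = -33 mm
- key_square (a joint): travel of the square key: 0 up, 0.008 m fully pressed; spring 1.7 N at the top, 6.5 N at the bottom, then a hard stop
- key_round (a joint): travel of the round key, as the square key
- key_bar (a joint): travel of the bar key, as the square key
- oil_filter: bystander: white upright oil filter, 75 mm diameter x 87 mm; origin under its centre
- part_box: bystander: small black carton 112 x 51 x 36 mm; origin under its centre
- wrench: bystander: steel combination wrench 168 x 32 x 9 mm, lying crosswise in front of the drawers; origin under its centre
- pulley: bystander: black belt pulley, 86 mm diameter x 32 mm; origin under its centre

How it is judged:
By the outcome, as a careful person would: the job done as asked, in the order asked, and still so for the second after the job is handed in, with the robot touching nothing.
It also fails if it takes over 72 s, if anything falls off the work surface, if the arm or the gripper's body presses on something with over 40 N, if the wrist force passes 120 N, or if a joint passes its speed limit or range.

## Working session

There is one attempt and no reset: what is moved stays moved. The work goes in short steps, Python scripts to look and compute and a shell command to move; the robot and the scene stay as the last step left them, time stands still between calls to the robot, and variables do not carry over. Pictures are saved under pics/ and viewed, and the job is handed in when it is done.

```bash
mkdir -p pics
cat > h.py <<'E'
import numpy as np, cv2
from rig import arm
def snap(n,f):
    s=arm.snapshot(n); cv2.imwrite('pics/'+f+'.png',cv2.cvtColor(s['frame'],cv2.COLOR_RGB2BGR))
    np.savez('pics/'+f+'.npz',**{k:v for k,v in s.items() if k!='frame'}, frame=s['frame'])
def load(f): return np.load('pics/'+f+'.npz')
def pix2w(f,u,v,z):
    s=load(f);T=s['cam_to_world'];d=np.array([(u-s['cx'])/s['fx'],-(v-s['cy'])/s['fy'],-1.]);d=T[:3,:3]@d;o=T[:3,3]
    return o+d*(z-o[2])/d[2]
def w2pix(f,p):
    s=load(f);T=s['cam_to_world'];q=T[:3,:3].T@(np.array(p)-T[:3,3]);return s['cx']+s['fx']*q[0]/-q[2], s['cy']-s['fy']*q[1]/-q[2]
def crop(f,x0,y0,x1,y1,k):
    im=cv2.imread('pics/'+f+'.png')[y0:y1,x0:x1];cv2.imwrite('pics/'+f+'_c%d_%d.png'%(x0,y0),cv2.resize(im,None,fx=k,fy=k,interpolation=cv2.INTER_CUBIC))
E
python3 - <<'E'
from h import *
for n in ['scene','top','wrist']:
    s=snap(n,n+'0'); d=load(n+'0'); print(n,d.files,[round(float(d[k]),1) for k in('fx','fy','cx','cy')]); print(d['cam_to_world'].round(3))
print(arm.get_obs())
E
```

```text
scene ['fx', 'fy', 'cx', 'cy', 'cam_to_world', 'frame'] [378.1, 378.1, 313.8, 199.0]
[[-8.69000e-01  3.33000e-01 -3.65000e-01  3.54070e+01]
 [-4.94000e-01 -5.63000e-01  6.63000e-01  8.44202e+02]
 [ 1.50000e-02  7.57000e-01  6.53000e-01  8.95058e+02]
 [ 0.00000e+00  0.00000e+00  0.00000e+00  1.00000e+00]]
top ['fx', 'fy', 'cx', 'cy', 'cam_to_world', 'frame'] [435.2, 435.2, 317.1, 190.6]
[[ 9.000000e-03  9.930000e-01 -1.190000e-01  3.463780e+02]
 [-1.000000e+00  7.000000e-03 -1.300000e-02 -7.318000e+00]
 [-1.200000e-02  1.190000e-01  9.930000e-01  1.335773e+03]
 [ 0.000000e+00  0.000000e+00  0.000000e+00  1.000000e+00]]
wrist ['fx', 'fy', 'cx', 'cy', 'cam_to_world', 'frame'] [338.7, 338.7, 318.0, 196.2]
[[ 3.49000e-01  9.05000e-01  2.43000e-01  2.92628e+02]
 [-9.37000e-01  3.38000e-01  8.80000e-02 -5.83331e+02]
 [-2.00000e-03 -2.58000e-01  9.66000e-01  3.84293e+02]
 [ 0.00000e+00  0.00000e+00  0.00000e+00  1.00000e+00]]
{'time_s': 0.15, 'joint_positions': array([ 1.1137804 ,  0.33374379,  0.03983346,  1.4660447 , -0.01340067,
        1.34332065, -0.05848305]), 'qvel': array([ 0.00048526, -0.00312178,  0.00041723, -0.00177514,  0.0005987 ,
        0.00108943,  0.001091  ]), 'joint_efforts': array([ 2.32663144e-03, -6.56838584e+01,  1.33724079e+00, -4.04109979e+01,
       -5.96046285e-02,  4.17593541e-02,  9.86993587e-05]), 'position': array([ 227.52493165, -608.48870122,  221.8776219 ]), 'ee_rot': array([-0.6957157 , -0.12627779,  0.69591966, -0.12541693]), 'ft_force': array([ 0.37043085, -0.84835704,  0.42010881]), 'moment': array([-0.00607113, -0.0610921 ,  0.04552363]), 'gripper_width': 87.09275730318915}
```

View pics/scene0.png

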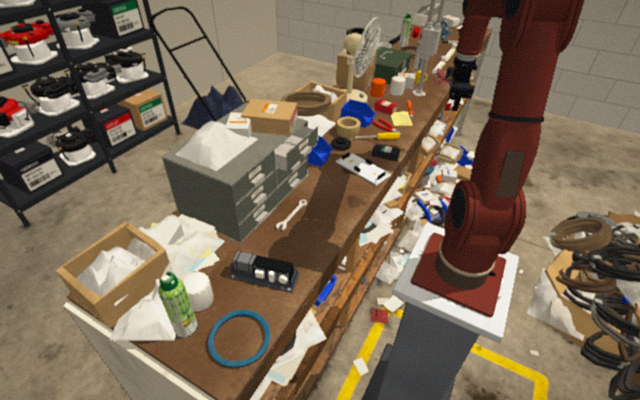

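View pics/top0.png

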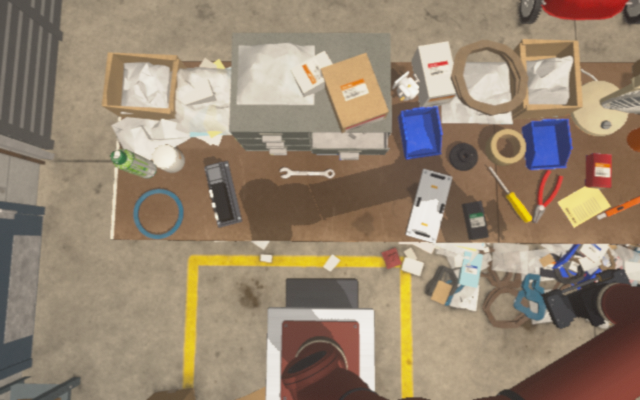

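View pics/wrist0.png

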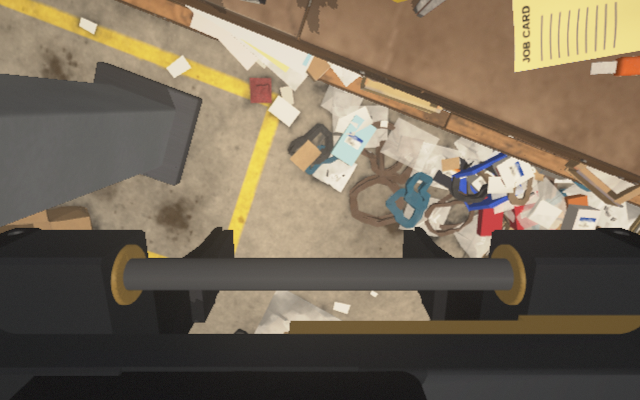

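Run:
```python
from h import *
crop('top0',180,145,270,240,8);crop('top0',390,150,500,260,7);crop('scene0',215,235,315,305,8)
for u,v,z in[(222,193,40),(430,205,8),(160,210,0),(113,238,0),(113,145,0),(400,242,0)]:print(u,v,pix2w('top0',u,v,z).round(1))
```

```text
222 193 [491.9 296.   40. ]
430 205 [ 463.2 -334.2    8. ]
160 210 [442.2 495.6   0. ]
113 238 [355.  636.1   0. ]
113 145 [646.1 654.9   0. ]
400 242 [ 350.3 -242.7    0. ]
```

View pics/top0_c180_145.png

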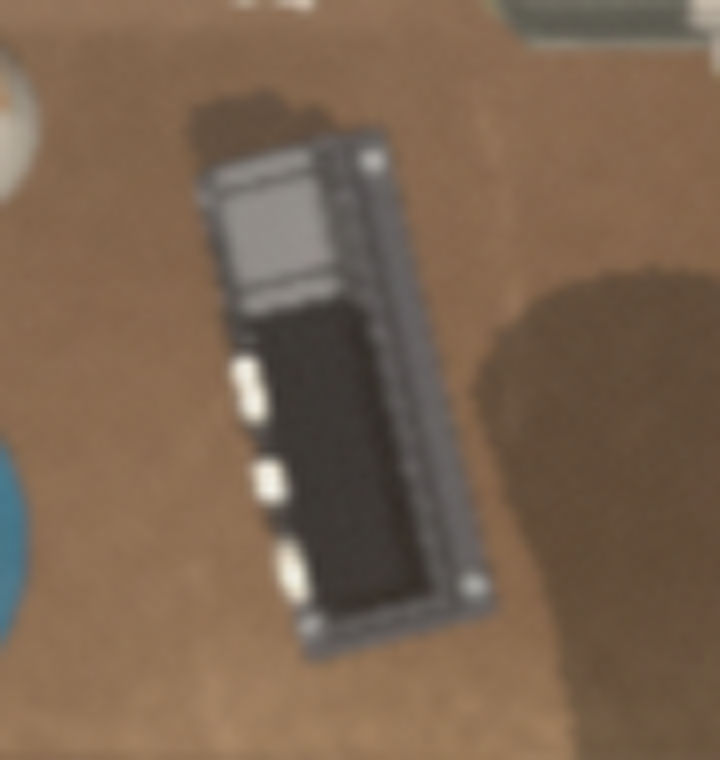

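View pics/top0_c390_150.png

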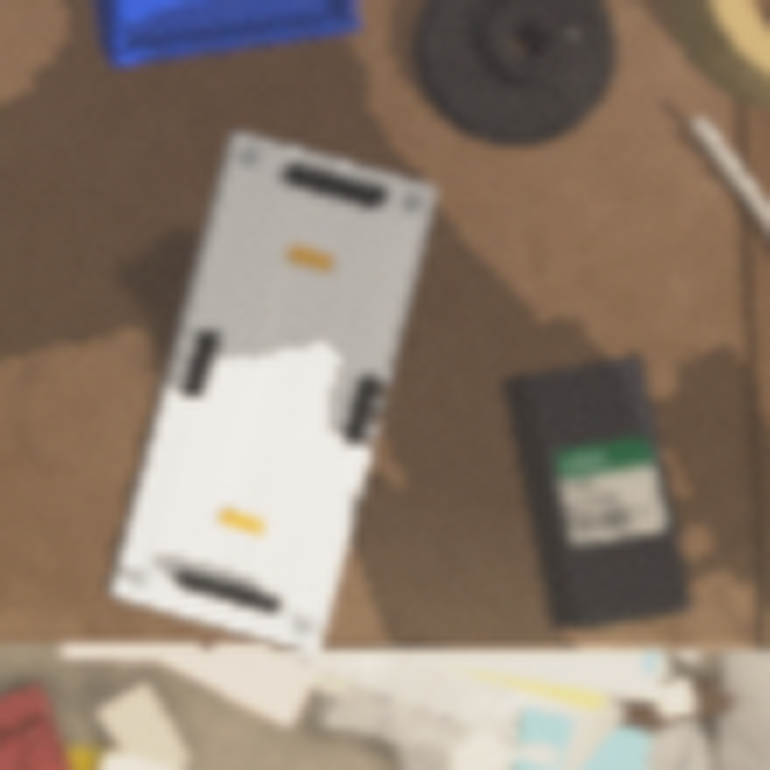

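View pics/scene0_c215_235.png

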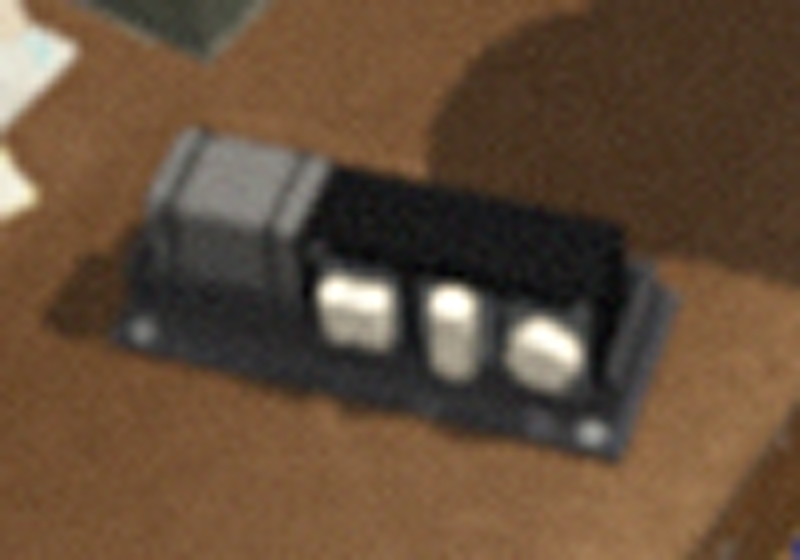

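Run:
```python
from h import *
def rep(n,P,z,off,k):
    W=[pix2w('top0',off[0]+(a+.5)/k-.5,off[1]+(b+.5)/k-.5,z)[:2] for a,b in P];W=np.array(W)
    print(n,W.round(1).tolist(),'c',W.mean(0).round(1),'sides',[np.linalg.norm(W[i]-W[(i+1)%4]).round(1) for i in range(4)])
    for i,j in((3,0),(2,1)):
        d=W[j]-W[i];print(' yaw',np.degrees(np.arctan2(d[1],d[0])).round(2))
rep('rack',[(203,180),(385,130),(494,603),(310,658)],5,(180,145),8)
rep('battop',[(213,180),(310,150),(342,300),(248,313)],64,(180,145),8)
rep('testertop?',[(213,180),(310,150),(430,597),(322,615)],64,(180,145),8)
rep('dock',[(233,131),(438,185),(320,652),(110,597)],8,(390,150),7)
for n,u,v,z in[('wrL',281,173,5),('wrR',334,174,5),('box',475,220,36),('pulley',462,155,32),('filter',168,158,87),('drawerfront',300,150,0)]:print(n,pix2w('top0',u,v,z).round(0))
```

```text
rack [[576.6, 360.2], [596.8, 289.9], [413.3, 242.0], [391.7, 311.9]] c [494.6 301. ] sides [np.float64(73.1), np.float64(189.7), np.float64(73.1), np.float64(191.1)]
 yaw 14.64
 yaw 14.63
battop [[566.4, 340.2], [578.0, 304.4], [521.8, 290.6], [516.7, 325.3]] c [545.7 315.1] sides [np.float64(37.6), np.float64(57.9), np.float64(35.1), np.float64(51.9)]
 yaw 16.7
 yaw 13.87
testertop? [[566.4, 340.2], [578.0, 304.4], [412.3, 254.5], [405.4, 293.9]] c [490.5 298.3] sides [np.float64(37.6), np.float64(173.0), np.float64(40.0), np.float64(167.6)]
 yaw 16.04
 yaw 16.78
dock [[576.6, -314.8], [553.1, -404.0], [349.1, -347.6], [371.9, -257.6]] c [ 462.7 -331. ] sides [np.float64(92.3), np.float64(211.7), np.float64(92.9), np.float64(212.5)]
 yaw -15.61
 yaw -15.46
wrL [559. 123.   5.]
wrR [557. -41.   5.]
box [ 417. -460.   36.]
pulley [ 614. -428.   32.]
filter [589. 447.  87.]
drawerfront [633.  65.   0.]
```

```bash
cat >> h.py <<'E'
from scipy.spatial.transform import Rotation as R
def plan(pos,xdir,ydir,n=None):
    o=arm.get_obs();p=o['position'];Q=R.from_quat(o['ee_rot'])
    x=np.array(xdir,float);x/=np.linalg.norm(x);y=np.array(ydir,float);y-=x*(x@y);y/=np.linalg.norm(y)
    T=R.from_matrix(np.stack([x,y,np.cross(x,y)],1))
    d=Q.inv().apply(np.array(pos)-p)/10; r=(Q.inv()*T).as_rotvec()
    print('t cm',d.round(2),'a',r.round(3),'rows >=',max(np.linalg.norm(d)/4.17,np.degrees(np.linalg.norm(r))/7.16).__round__(1))
def st():
    o=arm.get_obs();M=R.from_quat(o['ee_rot']).as_matrix()
    print('t',round(o['time_s'],2),'p',o['position'].round(1),'x',M[:,0].round(3),'y',M[:,1].round(3),'F',o['ft_force'].round(1),'w',round(o['gripper_width'],1),'q',o['joint_positions'].round(2))
D=np.deg2rad
E
python3 - <<'E'
from h import *
st()
plan([430,-330,260],[0,0,-1],[np.sin(D(52)),np.cos(D(52)),0])
plan([430,-330,260],[0,0,-1],[-np.sin(D(52)),-np.cos(D(52)),0])
a=D(15.5);plan([545,314,130],[0,0,-1],[-np.sin(a),np.cos(a),0])
plan([545,314,130],[0,0,-1],[np.sin(a),-np.cos(a),0])
E
```

```text
t 0.15 p [ 227.5 -608.5  221.9] x [-0.001  0.001 -1.   ] y [ 0.35  -0.937 -0.001] F [ 0.4 -0.8  0.4] w 87.1 q [ 1.11  0.33  0.04  1.47 -0.01  1.34 -0.06]
t cm [ -3.79 -19.   -28.72] a [-1.876e+00 -1.000e-03  1.000e-03] rows >= 15.0
t cm [ -3.79 -19.   -28.72] a [1.265e+00 1.000e-03 1.000e-03] rows >= 10.1
t cm [  9.28 -75.27 -62.05] a [-3.054e+00 -2.000e-03  0.000e+00] rows >= 24.4
t cm [  9.28 -75.27 -62.05] a [0.087 0.    0.001] rows >= 23.5
```

```bash
python3 -m creep '[{"tx":-4,"ty":-19,"tz":-28.7,"ax":-0.6,"fingers":1},{"tx":-4,"ty":-19,"tz":-28.7,"ax":-0.6,"fingers":1},{"tx":-4,"ty":-19,"tz":-28.7,"ax":-0.6,"fingers":1},{"tx":-4,"ty":-19,"tz":-28.7,"ax":-0.6,"fingers":1},{"tx":-4,"ty":-19,"tz":-28.7,"ax":-0.6,"fingers":1},{"tx":-4,"ty":-19,"tz":-28.7,"ax":-0.6,"fingers":1},{"tx":-4,"ty":-19,"tz":-28.7,"ax":-0.6,"fingers":1},{"tx":-4,"ty":-19,"tz":-28.7,"ax":-0.6,"fingers":1},{"tx":-4,"ty":-19,"tz":-28.7,"ax":-0.6,"fingers":1}]'
python3 - <<'E'
from h import *
st()
a=D(30);plan([480,0,260],[0,0,-1],[np.cos(a),np.sin(a),0])
E
```

```text
t 0.15 p [ 227.5 -608.5  221.9] x [-0.001  0.001 -1.   ] y [ 0.35  -0.937 -0.001] F [ 0.4 -0.8  0.4] w 87.1 q [ 1.11  0.33  0.04  1.47 -0.01  1.34 -0.06]
t cm [ -3.76 -48.16 -44.96] a [-1.737e+00 -1.000e-03  1.000e-03] rows >= 15.8invalid input
```

```bash
python3 -m creep '[{"tx":-4,"ty":-19,"tz":-28.7,"ax":-0.6,"ay":0,"az":0,"fingers":1},{"tx":-4,"ty":-19,"tz":-28.7,"ax":-0.6,"ay":0,"az":0,"fingers":1},{"tx":-4,"ty":-19,"tz":-28.7,"ax":-0.6,"ay":0,"az":0,"fingers":1},{"tx":-4,"ty":-19,"tz":-28.7,"ax":-0.6,"ay":0,"az":0,"fingers":1},{"tx":-4,"ty":-19,"tz":-28.7,"ax":-0.6,"ay":0,"az":0,"fingers":1},{"tx":-4,"ty":-19,"tz":-28.7,"ax":-0.6,"ay":0,"az":0,"fingers":1},{"tx":-4,"ty":-19,"tz":-28.7,"ax":-0.6,"ay":0,"az":0,"fingers":1},{"tx":-4,"ty":-19,"tz":-28.7,"ax":-0.6,"ay":0,"az":0,"fingers":1},{"tx":-4,"ty":-19,"tz":-28.7,"ax":-0.6,"ay":0,"az":0,"fingers":1}]'
python3 - <<'E'
from h import *
st()
a=D(30);plan([480,0,260],[0,0,-1],[np.cos(a),np.sin(a),0])
E
```

```text
time_s: 0.9
position: [434.1, -324.1, 263.5]
ee_rot: [0.627, 0.328, -0.625, 0.328]
ft_force: [1.4, 1.6, 0.8]
gripper_width: 87.1
t 0.9 p [ 434.1 -324.1  263.5] x [ 0.002  0.001 -1.   ] y [ 0.822 -0.569  0.001] F [1.4 1.6 0.8] w 87.1 q [ 0.8   0.11 -0.26  1.66  0.03  1.38 -0.07]
t cm [  0.4  -14.67 -29.26] a [-1.129e+00 -1.000e-03 -2.000e-03] rows >= 9.0
```

```bash
python3 - <<'E'
from h import *
snap('wrist','w1')
E
python3 -m creep '[{"tx":0,"ty":-14.7,"tz":-29.3,"ax":-1.1,"ay":0,"az":0,"fingers":1},{"tx":0,"ty":-14.7,"tz":-29.3,"ax":-1.1,"ay":0,"az":0,"fingers":1},{"tx":0,"ty":-14.7,"tz":-29.3,"ax":-1.1,"ay":0,"az":0,"fingers":1},{"tx":0,"ty":-14.7,"tz":-29.3,"ax":-1.1,"ay":0,"az":0,"fingers":1},{"tx":0,"ty":-14.7,"tz":-29.3,"ax":-1.1,"ay":0,"az":0,"fingers":1},{"tx":0,"ty":-14.7,"tz":-29.3,"ax":-1.1,"ay":0,"az":0,"fingers":1},{"tx":0,"ty":-14.7,"tz":-29.3,"ax":-1.1,"ay":0,"az":0,"fingers":1},{"tx":0,"ty":-14.7,"tz":-29.3,"ax":-1.1,"ay":0,"az":0,"fingers":1},{"tx":0,"ty":-14.7,"tz":-29.3,"ax":-1.1,"ay":0,"az":0,"fingers":1}]'
python3 - <<'E'
from h import *
st()
a=D(15.5);plan([500,314,230],[0,0,-1],[-np.sin(a),np.cos(a),0])
E
```

```text
time_s: 1.7
position: [478.5, 1.6, 262.9]
ee_rot: [0.361, 0.609, -0.359, 0.609]
ft_force: [-0.7, 0.4, 0.4]
gripper_width: 87.1
t 1.7 p [478.5   1.6 262.9] x [ 0.001  0.002 -1.   ] y [0.876 0.482 0.002] F [-0.7  0.4  0.4] w 87.1 q [ 0.5  -0.01 -0.58  1.78 -0.01  1.37  0.42]
t cm [  3.36  16.92 -26.34] a [-1.339  0.    -0.003] rows >= 10.7
```

View pics/w1.png

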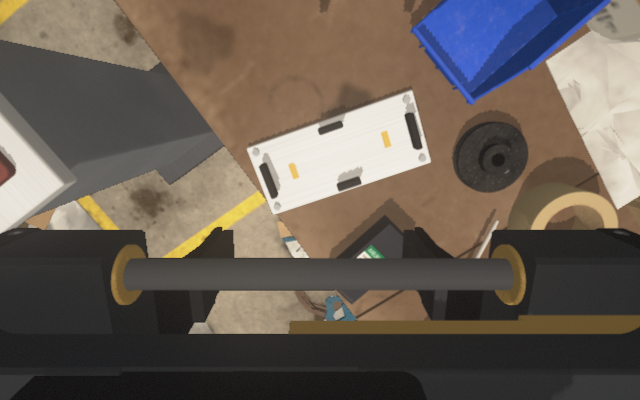

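```bash
python3 -m creep '[{"tx":3.4,"ty":17,"tz":-26.3,"ax":-1.34,"ay":0,"az":0,"fingers":1},{"tx":3.4,"ty":17,"tz":-26.3,"ax":-1.34,"ay":0,"az":0,"fingers":1},{"tx":3.4,"ty":17,"tz":-26.3,"ax":-1.34,"ay":0,"az":0,"fingers":1},{"tx":3.4,"ty":17,"tz":-26.3,"ax":-1.34,"ay":0,"az":0,"fingers":1},{"tx":3.4,"ty":17,"tz":-26.3,"ax":-1.34,"ay":0,"az":0,"fingers":1},{"tx":3.4,"ty":17,"tz":-26.3,"ax":-1.34,"ay":0,"az":0,"fingers":1},{"tx":3.4,"ty":17,"tz":-26.3,"ax":-1.34,"ay":0,"az":0,"fingers":1},{"tx":3.4,"ty":17,"tz":-26.3,"ax":-1.34,"ay":0,"az":0,"fingers":1},{"tx":3.4,"ty":17,"tz":-26.3,"ax":-1.34,"ay":0,"az":0,"fingers":1},{"tx":3.4,"ty":17,"tz":-26.3,"ax":-1.34,"ay":0,"az":0,"fingers":1}]'
python3 -m creep '[{"tx":0,"ty":0,"tz":0,"ax":-0.1,"ay":0,"az":0,"fingers":1},{"tx":0,"ty":0,"tz":0,"ax":-0.1,"ay":0,"az":0,"fingers":1}]'
python3 - <<'E'
from h import *
st();snap('wrist','w2')
W=[(545,314,64)]
print(w2pix('w2',W[0]))
E
```

```text
time_s: 2.53
position: [504.7, 307.6, 227.7]
ee_rot: [-0.062, 0.705, 0.062, 0.704]
ft_force: [0.1, -0.0, 0.0]
gripper_width: 86.7
time_s: 2.7
position: [505.7, 305.3, 227.9]
ee_rot: [-0.095, 0.701, 0.095, 0.7]
ft_force: [0.6, -0.1, 0.0]
gripper_width: 86.8
t 2.7 p [505.7 305.3 227.9] x [-0.001 -0.    -1.   ] y [-0.267  0.964  0.   ] F [ 0.6 -0.1  0. ] w 86.8 q [ 0.13  0.34 -0.93  1.57  0.28  1.37  1.01]
(np.float64(314.7473689750961), np.float64(219.21750545017002))
```

View pics/w2.png

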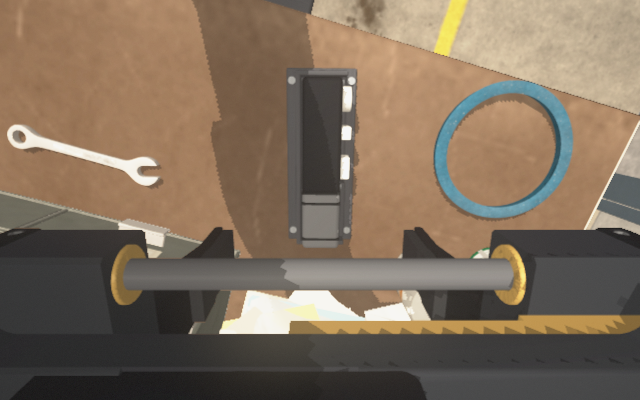

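Run:
```python
from h import *
crop('w2',280,60,370,255,4)
```

```text
(no output)
```

View pics/w2_c280_60.png

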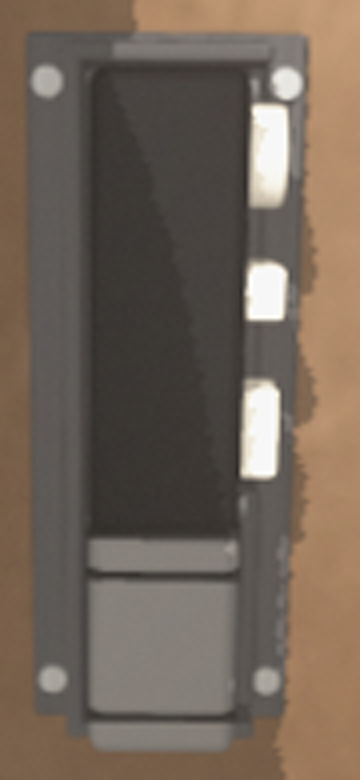

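Run:
```python
from h import *
P=[(92,68),(246,68),(90,538),(239,538),(90,748),(229,750)]
W=np.array([pix2w('w2',280+(a+.5)/4-.5,60+(b+.5)/4-.5,64)[:2] for a,b in P]);print(W.round(1))
for i in(0,2,4):print(np.linalg.norm(W[i+1]-W[i]), (W[i]+W[i+1])/2)
m=[(W[i]+W[i+1])/2 for i in(0,2,4)]
d=m[2]-m[0];print(np.linalg.norm(d),np.degrees(np.arctan2(d[1],d[0])), 'batt',(m[1]+m[2])/2)
# rack screw centres
S=np.array([pix2w('w2',280+(a+.5)/4-.5,60+(b+.5)/4-.5,6)[:2] for a,b in[(47,82),(286,83),(266,681),(53,680)]]);print(S.mean(0))
for i,j in((0,3),(1,2)):
  d=S[j]-S[i];print(np.degrees(np.arctan2(d[1],d[0])),np.linalg.norm(d))
# dock from w1
C=[(247,148),(411,90),(431,161),(275,214)]
W=np.array([pix2w('w1',a,b,8)[:2] for a,b in C]);print('dock',W.round(1),W.mean(0))
for i,j in((0,1),(3,2)):
  d=W[j]-W[i];print(np.degrees(np.arctan2(d[1],d[0])),np.linalg.norm(d))
```

```text
[[415.7 267.1]
 [406.4 301. ]
 [522.9 294.9]
 [513.  330.7]
 [577.4 309.3]
 [568.4 344.3]]
35.11813946323834 [411.05415453 284.04199933]
37.11461619341327 [517.99290426 312.80239928]
36.12573776744969 [572.90623228 326.77284631]
167.39779077030084 14.789305877095346 batt [545.44956827 319.78762279]
[492.87677892 305.83028961]
14.910397429813337 171.10262195886867
14.886998823342996 171.19370259097659
dock [[ 373.4 -256.4]
 [ 574.2 -312.7]
 [ 551.5 -399.5]
 [ 350.9 -344.5]] [ 462.51015569 -328.26567411]
-15.643424363255539 208.5606778919083
-15.330793133789825 207.99370461071283
```

Run:
```python
from h import *
a=D(14.9);ux=np.array([np.cos(a),np.sin(a)]);uy=np.array([-np.sin(a),np.cos(a)])
for c in([491.8,301],[492.5,303.2],[492.3,305.5]):
  for lx,ly in((-85,-19),(-85,19),(85,19),(85,-19)):
    p=np.array(c)+lx*ux+ly*uy
    u,v=w2pix('scene0',[*p,64]);print(c,lx,ly,((u-215+.5)*8-.5).round(),((v-235+.5)*8-.5).round(), end=' | ')
    u,v=w2pix('top0',[*p,64]);print('top',((u-180+.5)*8-.5).round(),((v-145+.5)*8-.5).round())
```

```text
[491.8, 301] -85 -19 641.0 210.0 | top 413.0 591.0
[491.8, 301] -85 19 608.0 293.0 | top 312.0 617.0
[491.8, 301] 85 19 150.0 191.0 | top 211.0 173.0
[491.8, 301] 85 -19 193.0 114.0 | top 310.0 148.0
[492.5, 303.2] -85 -19 636.0 214.0 | top 407.0 589.0
[492.5, 303.2] -85 19 603.0 297.0 | top 306.0 615.0
[492.5, 303.2] 85 19 144.0 195.0 | top 205.0 171.0
[492.5, 303.2] 85 -19 187.0 117.0 | top 304.0 146.0
[492.3, 305.5] -85 -19 633.0 218.0 | top 401.0 589.0
[492.3, 305.5] -85 19 600.0 301.0 | top 300.0 615.0
[492.3, 305.5] 85 19 140.0 199.0 | top 199.0 172.0
[492.3, 305.5] 85 -19 184.0 121.0 | top 298.0 146.0
```

Run:
```python
from h import *
a=D(14.9);plan([545.4,317.6,40],[0,0,-1],[-np.sin(a),np.cos(a),0])
```

```text
t cm [18.81  0.15  4.17] a [ 0.004 -0.001 -0.   ] rows >= 4.6
```

```bash
python3 -m creep '[{"tx":3,"ty":0.15,"tz":4.2,"ax":0,"ay":0,"az":0,"fingers":1},{"tx":6,"ty":0.15,"tz":4.2,"ax":0,"ay":0,"az":0,"fingers":1},{"tx":9,"ty":0.15,"tz":4.2,"ax":0,"ay":0,"az":0,"fingers":1},{"tx":12,"ty":0.15,"tz":4.2,"ax":0,"ay":0,"az":0,"fingers":1},{"tx":14.5,"ty":0.15,"tz":4.2,"ax":0,"ay":0,"az":0,"fingers":1},{"tx":16.5,"ty":0.15,"tz":4.2,"ax":0,"ay":0,"az":0,"fingers":1},{"tx":18,"ty":0.15,"tz":4.2,"ax":0,"ay":0,"az":0,"fingers":1},{"tx":18.8,"ty":0.15,"tz":4.2,"ax":0,"ay":0,"az":0,"fingers":1},{"tx":18.8,"ty":0.15,"tz":4.2,"ax":0,"ay":0,"az":0,"fingers":1}]'
python3 - <<'E'
from h import *
st();snap('wrist','w3');snap('scene','s3')
crop('s3',180,190,380,310,4)
E
```

```text
time_s: 3.5
position: [545.0, 317.5, 39.1]
ee_rot: [-0.093, 0.702, 0.093, 0.7]
ft_force: [0.5, 0.4, 0.1]
gripper_width: 87.3
t 3.5 p [545.  317.5  39.1] x [-0.002 -0.001 -1.   ] y [-0.261  0.965 -0.001] F [0.5 0.4 0.1] w 87.3 q [ 0.02  0.59 -0.82  1.67  0.48  1.09  0.89]
```

View pics/w3.png

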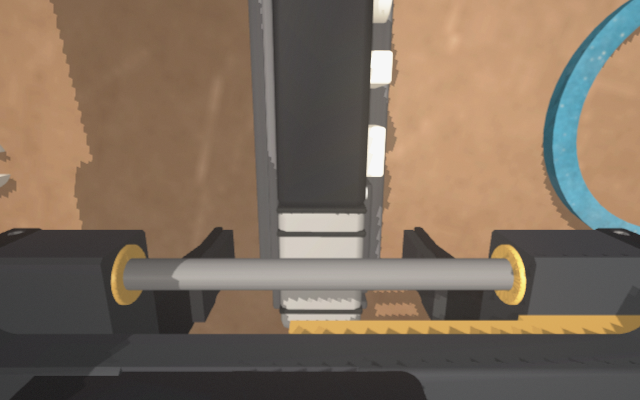

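View pics/s3_c180_190.png

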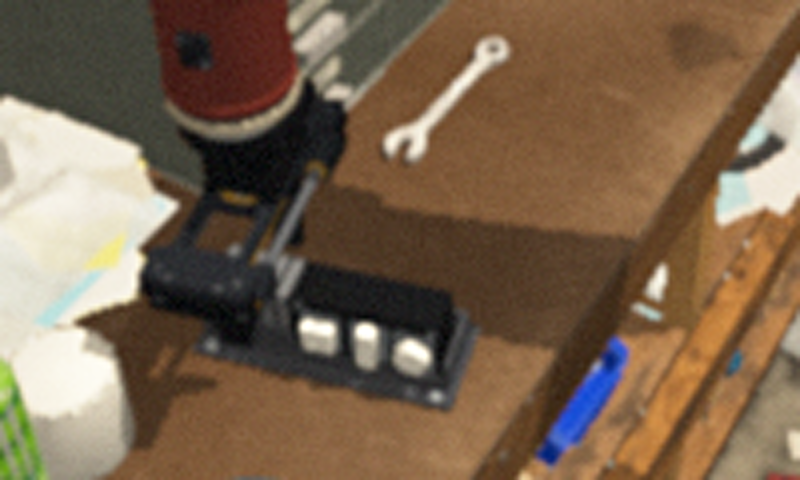

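```bash
python3 -m creep '[{"tx":0,"ty":0.1,"tz":0,"ax":0,"ay":0,"az":0,"fingers":0.2},{"tx":0,"ty":0.1,"tz":0,"ax":0,"ay":0,"az":0,"fingers":0},{"tx":0,"ty":0.1,"tz":0,"ax":0,"ay":0,"az":0,"fingers":-0.4},{"tx":0,"ty":0.1,"tz":0,"ax":0,"ay":0,"az":0,"fingers":-1},{"tx":0,"ty":0.1,"tz":0,"ax":0,"ay":0,"az":0,"fingers":-1},{"tx":0,"ty":0.1,"tz":0,"ax":0,"ay":0,"az":0,"fingers":-1},{"tx":0,"ty":0.1,"tz":0,"ax":0,"ay":0,"az":0,"fingers":-1},{"tx":0,"ty":0.1,"tz":0,"ax":0,"ay":0,"az":0,"fingers":-1}]'
python3 - <<'E'
from h import *
st()
E
```

```text
time_s: 4.27
position: [545.3, 319.3, 40.6]
ee_rot: [-0.094, 0.701, 0.094, 0.701]
ft_force: [-0.3, 0.8, 1.1]
gripper_width: 41.7
t 4.27 p [545.3 319.3  40.6] x [-0.  0. -1.] y [-0.263  0.965  0.   ] F [-0.3  0.8  1.1] w 41.7 q [ 0.02  0.59 -0.82  1.67  0.48  1.1   0.89]
```

```bash
python3 -m creep '[{"tx":0,"ty":0,"tz":0,"ax":0,"ay":0,"az":0,"fingers":-1},{"tx":0,"ty":0,"tz":0,"ax":0,"ay":0,"az":0,"fingers":-1},{"tx":0,"ty":0,"tz":0,"ax":0,"ay":0,"az":0,"fingers":-1}]'
python3 - <<'E'
from h import *
st()
E
```

```text
time_s: 4.52
position: [545.3, 319.2, 40.5]
ee_rot: [-0.094, 0.701, 0.094, 0.701]
ft_force: [-0.7, -0.1, 0.2]
gripper_width: 37.7
t 4.52 p [545.3 319.2  40.5] x [-0. -0. -1.] y [-0.263  0.965 -0.   ] F [-0.7 -0.1  0.2] w 37.7 q [ 0.02  0.59 -0.82  1.67  0.48  1.1   0.89]
```

```bash
python3 -m creep '[{"tx":-1,"ty":0,"tz":0,"ax":0,"ay":0,"az":0,"fingers":-1},{"tx":-2.5,"ty":0,"tz":0,"ax":0,"ay":0,"az":0,"fingers":-1},{"tx":-5,"ty":0,"tz":0,"ax":0,"ay":0,"az":0,"fingers":-1},{"tx":-8,"ty":0,"tz":0,"ax":0,"ay":0,"az":0,"fingers":-1},{"tx":-11,"ty":0,"tz":0,"ax":0,"ay":0,"az":0,"fingers":-1},{"tx":-13.5,"ty":0,"tz":0,"ax":0,"ay":0,"az":0,"fingers":-1},{"tx":-15,"ty":0,"tz":0,"ax":0,"ay":0,"az":0,"fingers":-1},{"tx":-15,"ty":0,"tz":0,"ax":0,"ay":0,"az":0,"fingers":-1}]'
python3 - <<'E'
from h import *
st();snap('scene','s4');snap('wrist','w4')
crop('s4',150,130,370,290,3)
E
```

```text
time_s: 5.18
position: [546.4, 320.9, 195.7]
ee_rot: [-0.093, 0.699, 0.095, 0.703]
ft_force: [0.5, 0.1, -4.5]
gripper_width: 38.0
t 5.18 p [546.4 320.9 195.7] x [ 0.006  0.003 -1.   ] y [-0.263  0.965  0.002] F [ 0.5  0.1 -4.5] w 38.0 q [ 0.07  0.45 -0.9   1.51  0.36  1.34  0.98]
```

View pics/s4_c150_130.png

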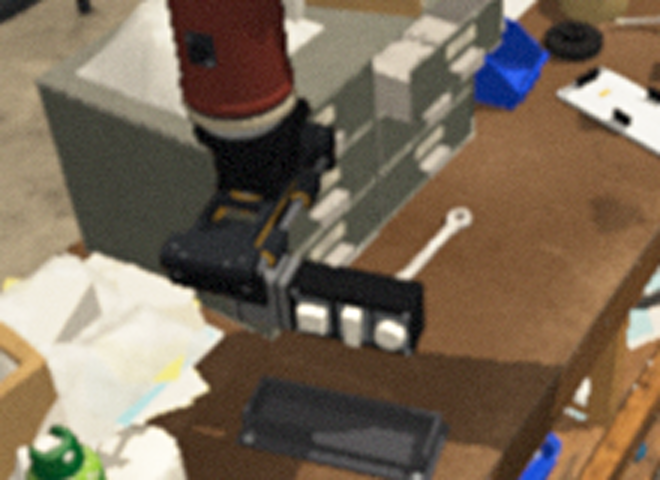

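View pics/w4.png

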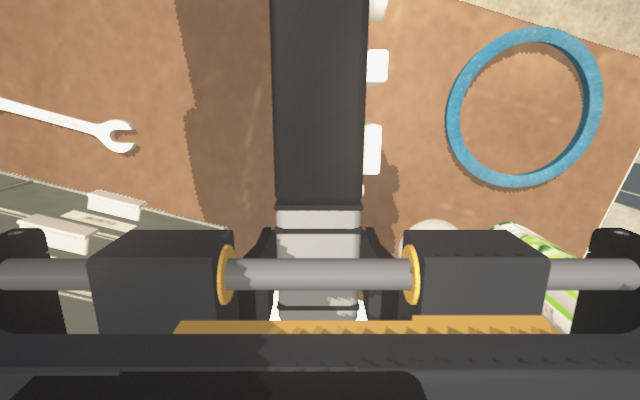

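Run:
```python
from h import *
plan([480,-150,200],[0,0,-1],[1,0,0])
```

```text
t cm [ -0.91 -43.56 -18.65] a [ 1.837e+00  1.000e-03 -1.000e-03] rows >= 14.7
```

```bash
python3 -m creep '[{"tx":-0.9,"ty":-3.0,"tz":-1.2,"ax":0.12,"ay":0,"az":0,"fingers":-1},{"tx":-0.9,"ty":-6.0,"tz":-2.5,"ax":0.24,"ay":0,"az":0,"fingers":-1},{"tx":-0.9,"ty":-9.0,"tz":-3.8,"ax":0.36,"ay":0,"az":0,"fingers":-1},{"tx":-0.9,"ty":-12.0,"tz":-5.1,"ax":0.48,"ay":0,"az":0,"fingers":-1},{"tx":-0.9,"ty":-15.0,"tz":-6.4,"ax":0.6,"ay":0,"az":0,"fingers":-1},{"tx":-0.9,"ty":-18,"tz":-7.7,"ax":0.72,"ay":0,"az":0,"fingers":-1},{"tx":-0.9,"ty":-21.0,"tz":-9.0,"ax":0.84,"ay":0,"az":0,"fingers":-1},{"tx":-0.9,"ty":-24.0,"tz":-10.3,"ax":0.96,"ay":0,"az":0,"fingers":-1},{"tx":-0.9,"ty":-27.0,"tz":-11.6,"ax":1.08,"ay":0,"az":0,"fingers":-1},{"tx":-0.9,"ty":-30.0,"tz":-12.8,"ax":1.2,"ay":0,"az":0,"fingers":-1}]'
python3 - <<'E'
from h import *
st();plan([480,-150,170],[0,0,-1],[1,0,0])
E
```

```text
time_s: 6.12
position: [499.0, -5.4, 198.1]
ee_rot: [0.32, 0.631, -0.321, 0.63]
ft_force: [0.8, -0.5, -4.7]
gripper_width: 37.7
t 6.12 p [499.   -5.4 198.1] x [-0.003  0.    -1.   ] y [ 0.807  0.59  -0.002] F [ 0.8 -0.5 -4.7] w 37.7 q [ 0.54  0.09 -0.64  1.83  0.05  1.25  0.51]
t cm [  2.81 -10.05  10.56] a [ 0.631 -0.001  0.002] rows >= 5.0
```

```bash
python3 -m creep '[{"tx":0.6,"ty":-2,"tz":2.1,"ax":0.12,"ay":0,"az":0,"fingers":-1},{"tx":1.2,"ty":-4,"tz":4.2,"ax":0.24,"ay":0,"az":0,"fingers":-1},{"tx":1.8,"ty":-6,"tz":6.3,"ax":0.36,"ay":0,"az":0,"fingers":-1},{"tx":2.4,"ty":-8,"tz":8.4,"ax":0.48,"ay":0,"az":0,"fingers":-1},{"tx":2.8,"ty":-9.5,"tz":10,"ax":0.58,"ay":0,"az":0,"fingers":-1},{"tx":2.8,"ty":-10,"tz":10.6,"ax":0.63,"ay":0,"az":0,"fingers":-1},{"tx":2.8,"ty":-10,"tz":10.6,"ax":0.63,"ay":0,"az":0,"fingers":-1},{"tx":2.8,"ty":-10,"tz":10.6,"ax":0.63,"ay":0,"az":0,"fingers":-1}]'
python3 - <<'E'
from h import *
st();b=D(45);plan([480,-150,90],[np.cos(b),0,-np.sin(b)],[np.sin(b),0,np.cos(b)])
E
```

```text
time_s: 6.78
position: [482.5, -148.0, 170.3]
ee_rot: [0.498, 0.503, -0.498, 0.501]
ft_force: [-0.6, 1.3, -4.5]
gripper_width: 37.6
t 6.78 p [ 482.5 -148.   170.3] x [-0.002  0.001 -1.   ] y [ 1.     0.008 -0.002] F [-0.6  1.3 -4.5] w 37.6 q [ 0.67  0.11 -0.48  1.86  0.05  1.19  0.17]
t cm [ 8.03 -0.24  0.2 ] a [ 0.007 -0.005  0.788] rows >= 6.3
```

```bash
python3 -m creep '[{"tx":1.2,"ty":0,"tz":0.2,"ax":0,"ay":0,"az":0.1,"fingers":-1},{"tx":2.4,"ty":0,"tz":0.2,"ax":0,"ay":0,"az":0.2,"fingers":-1},{"tx":3.6,"ty":0,"tz":0.2,"ax":0,"ay":0,"az":0.3,"fingers":-1},{"tx":4.8,"ty":0,"tz":0.2,"ax":0,"ay":0,"az":0.4,"fingers":-1},{"tx":6,"ty":0,"tz":0.2,"ax":0,"ay":0,"az":0.5,"fingers":-1},{"tx":7,"ty":0,"tz":0.2,"ax":0,"ay":0,"az":0.6,"fingers":-1},{"tx":8,"ty":0,"tz":0.2,"ax":0,"ay":0,"az":0.7,"fingers":-1},{"tx":8,"ty":0,"tz":0.2,"ax":0,"ay":0,"az":0.785,"fingers":-1},{"tx":8,"ty":0,"tz":0.2,"ax":0,"ay":0,"az":0.785,"fingers":-1},{"tx":8,"ty":0,"tz":0.2,"ax":0,"ay":0,"az":0.785,"fingers":-1}]'
python3 - <<'E'
from h import *
st();b=D(45);plan([480,-150,39],[np.cos(b),0,-np.sin(b)],[np.sin(b),0,np.cos(b)])
snap('scene','s5');snap('wrist','w5');crop('s5',250,80,450,240,4)
E
```

```text
time_s: 7.62
position: [486.6, -143.6, 108.8]
ee_rot: [0.629, 0.338, -0.31, 0.628]
ft_force: [-0.3, -0.0, -4.3]
gripper_width: 37.4
t 7.62 p [ 486.6 -143.6  108.8] x [ 0.579  0.036 -0.815] y [0.815 0.018 0.58 ] F [-0.3 -0.  -4.3] w 37.4 q [ 1.36 -0.19 -0.89  2.38 -0.99  0.52  1.27]
t cm [ 5.28 -4.59  0.75] a [ 0.015 -0.037  0.167] rows >= 1.7
```

View pics/s5_c250_80.png

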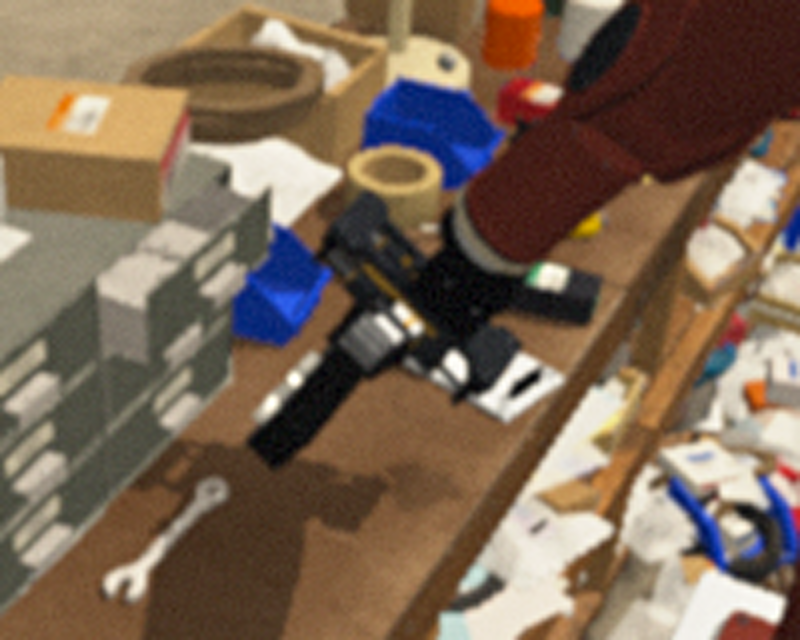

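View pics/w5.png

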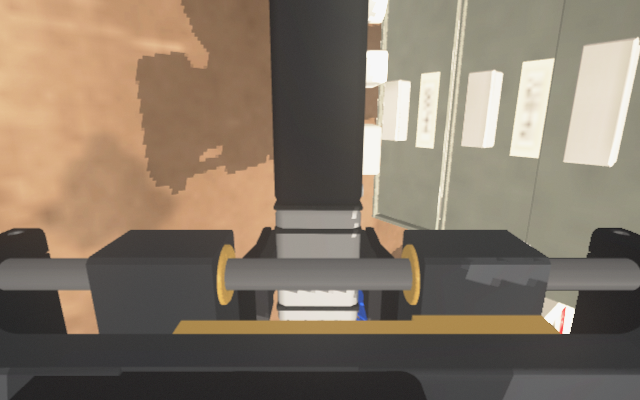

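Run:
```python
from h import *
b=D(47);plan([550,-210,85],[np.cos(b),0,-np.sin(b)],[np.sin(b),0,np.cos(b)])
```

```text
t cm [5.44 3.86 6.56] a [ 0.009 -0.033  0.134] rows >= 2.2
```

```bash
python3 -m creep '[{"tx":1.5,"ty":1.3,"tz":2,"ax":0,"ay":-0.01,"az":0.03,"fingers":-1},{"tx":3,"ty":2.6,"tz":4,"ax":0,"ay":-0.02,"az":0.06,"fingers":-1},{"tx":4.5,"ty":3.4,"tz":5.5,"ax":0.01,"ay":-0.03,"az":0.1,"fingers":-1},{"tx":5.4,"ty":3.9,"tz":6.6,"ax":0.01,"ay":-0.03,"az":0.13,"fingers":-1},{"tx":5.4,"ty":3.9,"tz":6.6,"ax":0.01,"ay":-0.03,"az":0.13,"fingers":-1},{"tx":5.4,"ty":3.9,"tz":6.6,"ax":0.01,"ay":-0.03,"az":0.13,"fingers":-1}]'
python3 - <<'E'
from h import *
st();b=D(47);plan([550,-210,40],[np.cos(b),0,-np.sin(b)],[np.sin(b),0,np.cos(b)])
E
```

```text
time_s: 8.22
position: [551.6, -207.6, 85.5]
ee_rot: [0.65, 0.286, -0.281, 0.646]
ft_force: [-0.4, 0.7, -4.9]
gripper_width: 37.8
t 8.22 p [ 551.6 -207.6   85.5] x [ 0.679  0.008 -0.734] y [ 0.734 -0.001  0.679] F [-0.4  0.7 -4.9] w 37.8 q [ 1.4   0.14 -0.92  2.32 -1.26  0.26  1.69]
t cm [ 3.23 -3.21  0.27] a [-0.001 -0.008  0.004] rows >= 1.1
```

```bash
python3 -m creep '[{"tx":1.2,"ty":-1.1,"tz":0,"ax":0,"ay":0,"az":0,"fingers":-1},{"tx":2.4,"ty":-2.2,"tz":0,"ax":0,"ay":0,"az":0,"fingers":-1},{"tx":3,"ty":-2.8,"tz":0,"ax":0,"ay":0,"az":0,"fingers":-1},{"tx":3.3,"ty":-3.1,"tz":0,"ax":0,"ay":0,"az":0,"fingers":-1},{"tx":3.3,"ty":-3.1,"tz":0,"ax":0,"ay":0,"az":0,"fingers":-1},{"tx":3.3,"ty":-3.1,"tz":0,"ax":0,"ay":0,"az":0,"fingers":-1}]'
python3 - <<'E'
from h import *
st()
snap('scene','s6');crop('s6',250,80,450,240,4)
E
```

```text
time_s: 8.72
position: [551.1, -211.2, 44.7]
ee_rot: [0.648, 0.286, -0.282, 0.647]
ft_force: [0.3, 0.1, -5.4]
gripper_width: 37.8
t 8.72 p [ 551.1 -211.2   44.7] x [ 0.677  0.006 -0.736] y [ 0.736 -0.     0.677] F [ 0.3  0.1 -5.4] w 37.8 q [ 1.53  0.34 -1.09  2.33 -1.49  0.09  2.04]
```

View pics/s6_c250_80.png

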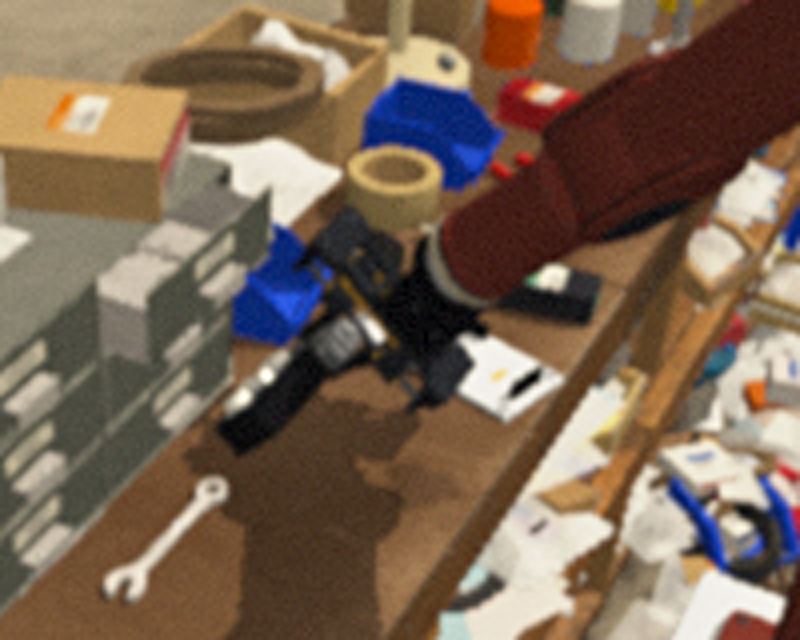

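```bash
python3 -m creep '[{"tx":0.2,"ty":-0.1,"tz":0,"ax":0,"ay":0,"az":-0.06,"fingers":-1},{"tx":0.4,"ty":-0.3,"tz":0,"ax":0,"ay":0,"az":-0.06,"fingers":-1},{"tx":0.4,"ty":-0.3,"tz":0,"ax":0,"ay":0,"az":-0.06,"fingers":-1}]'
python3 - <<'E'
from h import *
st()
E
```

```text
time_s: 9.02
position: [551.9, -211.9, 41.2]
ee_rot: [0.64, 0.305, -0.302, 0.638]
ft_force: [1.2, 0.5, -5.1]
gripper_width: 37.8
t 9.02 p [ 551.9 -211.9   41.2] x [ 0.632  0.005 -0.775] y [ 0.775 -0.     0.632] F [ 1.2  0.5 -5.1] w 37.8 q [ 1.2   0.23 -0.75  2.3  -1.2   0.18  1.66]
```

```bash
python3 -m creep '[{"tx":0.2,"ty":-0.1,"tz":0,"ax":0,"ay":0,"az":0,"fingers":-1},{"tx":0.2,"ty":-0.1,"tz":0,"ax":0,"ay":0,"az":0,"fingers":-0.1},{"tx":0.2,"ty":-0.1,"tz":0,"ax":0,"ay":0,"az":0,"fingers":0},{"tx":0.2,"ty":-0.1,"tz":0,"ax":0,"ay":0,"az":0,"fingers":0.1},{"tx":0.2,"ty":-0.1,"tz":0,"ax":0,"ay":0,"az":0,"fingers":0.2},{"tx":0.2,"ty":-0.1,"tz":0,"ax":0,"ay":0,"az":0,"fingers":0.3},{"tx":0.2,"ty":-0.1,"tz":0,"ax":0,"ay":0,"az":0,"fingers":0.38},{"tx":0.2,"ty":-0.1,"tz":0,"ax":0,"ay":0,"az":0,"fingers":0.38},{"tx":0.2,"ty":-0.1,"tz":0,"ax":0,"ay":0,"az":0,"fingers":0.38},{"tx":0.2,"ty":-0.1,"tz":0,"ax":0,"ay":0,"az":0,"fingers":0.38}]'
python3 - <<'E'
from h import *
st()
snap('scene','s7');crop('s7',250,80,450,240,4);snap('wrist','w7')
E
```

```text
time_s: 9.85
position: [551.8, -210.9, 37.2]
ee_rot: [0.64, 0.306, -0.301, 0.637]
ft_force: [-0.5, -0.2, -0.8]
gripper_width: 59.5
t 9.85 p [ 551.8 -210.9   37.2] x [ 0.632  0.008 -0.775] y [ 0.775 -0.     0.632] F [-0.5 -0.2 -0.8] w 59.5 q [ 1.21  0.24 -0.77  2.3  -1.22  0.17  1.68]
```

View pics/s7_c250_80.png

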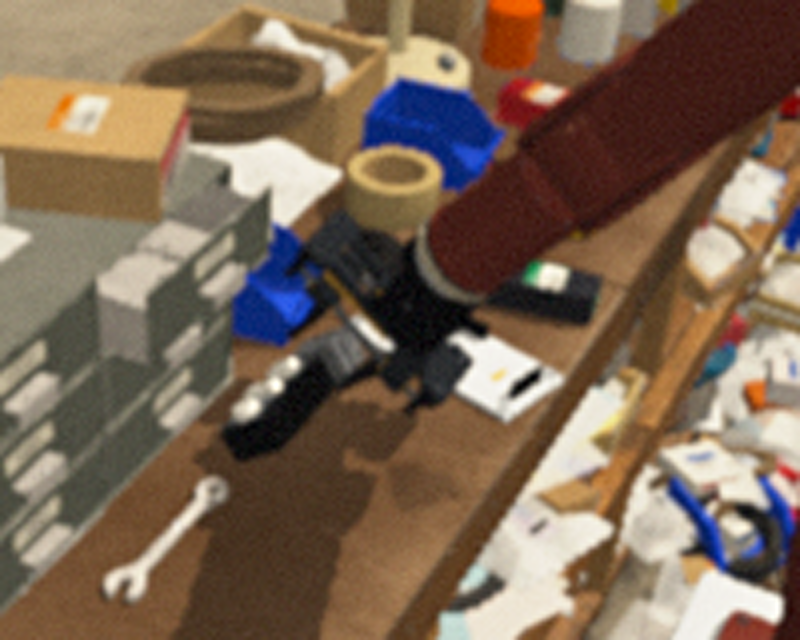

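View pics/w7.png

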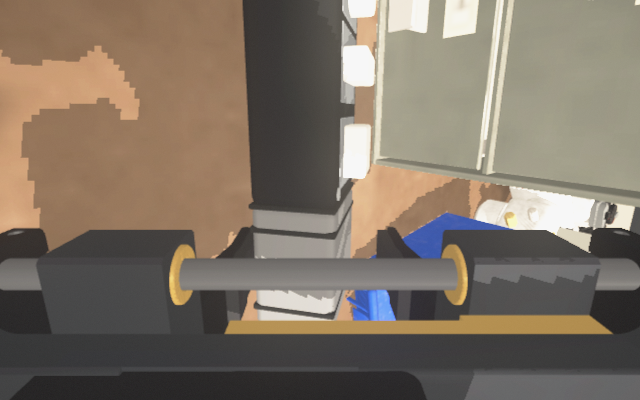

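```bash
python3 -m creep '[{"tx":-0.4,"ty":-0.5,"tz":0,"ax":0,"ay":0,"az":0,"fingers":0.38},{"tx":-0.8,"ty":-1.0,"tz":0,"ax":0,"ay":0,"az":-0.02,"fingers":0.38},{"tx":-1.2,"ty":-1.5,"tz":0,"ax":0,"ay":0,"az":-0.04,"fingers":0.4},{"tx":-1.5,"ty":-2.1,"tz":0,"ax":0,"ay":0,"az":-0.06,"fingers":0.42},{"tx":-1.8,"ty":-2.6,"tz":0,"ax":0,"ay":0,"az":-0.08,"fingers":0.45},{"tx":-2.1,"ty":-3.1,"tz":0,"ax":0,"ay":0,"az":-0.1,"fingers":0.48},{"tx":-2.1,"ty":-3.1,"tz":0,"ax":0,"ay":0,"az":-0.1,"fingers":0.5}]'
python3 - <<'E'
from h import *
st()
snap('scene','s8');crop('s8',250,80,450,240,4);snap('wrist','w8')
E
```

```text
time_s: 10.53
position: [514.2, -210.8, 34.2]
ee_rot: [0.623, 0.338, -0.332, 0.622]
ft_force: [0.4, -0.0, -0.4]
gripper_width: 64.3
t 10.53 p [ 514.2 -210.8   34.2] x [ 0.551  0.008 -0.834] y [0.834 0.002 0.551] F [ 0.4 -0.  -0.4] w 64.3 q [ 1.    0.14 -0.52  2.32 -0.84  0.27  1.27]
```

View pics/s8_c250_80.png

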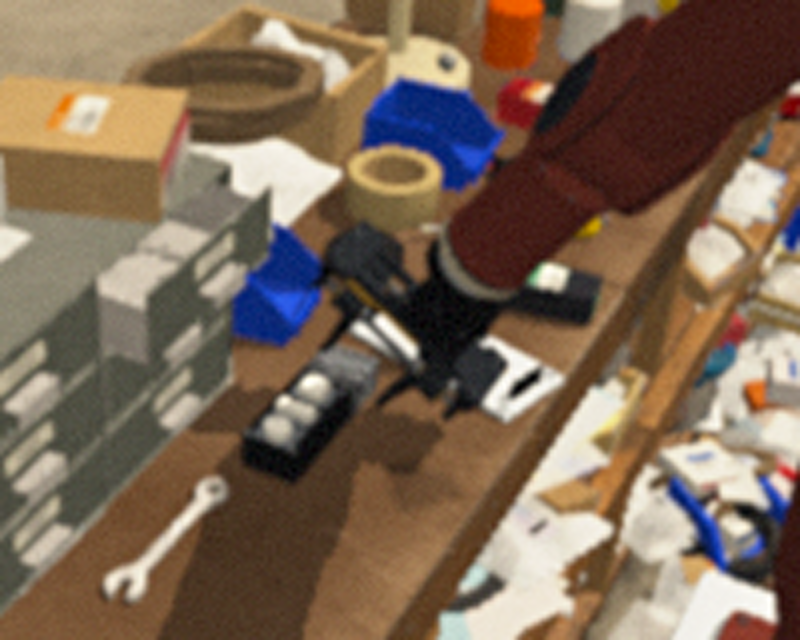

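View pics/w8.png

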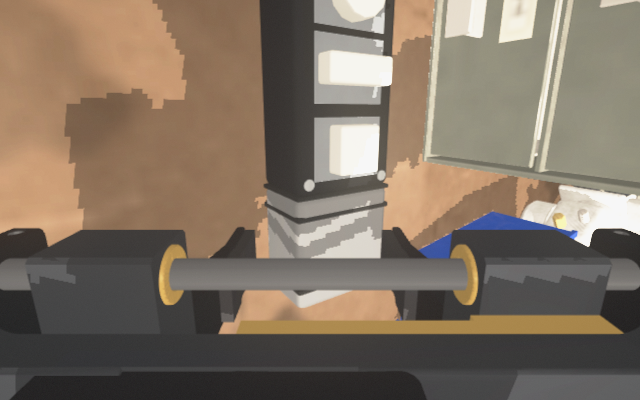

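```bash
python3 -m creep '[{"tx":-1,"ty":-1,"tz":0,"ax":0,"ay":0,"az":-0.04,"fingers":0.6},{"tx":-3,"ty":-2,"tz":0,"ax":0,"ay":0,"az":-0.1,"fingers":0.8},{"tx":-6,"ty":-2,"tz":0,"ax":0,"ay":0,"az":-0.2,"fingers":1},{"tx":-10,"ty":-2,"tz":0,"ax":0,"ay":0,"az":-0.3,"fingers":1},{"tx":-13,"ty":0,"tz":0,"ax":0,"ay":0,"az":-0.4,"fingers":1},{"tx":-16,"ty":2,"tz":0,"ax":0,"ay":0,"az":-0.48,"fingers":1},{"tx":-18,"ty":4,"tz":0,"ax":0,"ay":0,"az":-0.58,"fingers":1},{"tx":-18,"ty":6,"tz":0,"ax":0,"ay":0,"az":-0.58,"fingers":1},{"tx":-18,"ty":6,"tz":0,"ax":0,"ay":0,"az":-0.58,"fingers":1}]'
python3 - <<'E'
from h import *
st()
snap('scene','s9');snap('wrist','w9');crop('s9',250,80,450,240,4)
E
```

```text
time_s: 11.38
position: [470.3, -211.0, 220.2]
ee_rot: [0.502, 0.502, -0.493, 0.503]
ft_force: [0.3, 0.5, -1.0]
gripper_width: 87.1
t 11.38 p [ 470.3 -211.   220.2] x [ 0.011  0.008 -1.   ] y [1.    0.01  0.011] F [ 0.3  0.5 -1. ] w 87.1 q [ 0.75  0.08 -0.42  1.78  0.02  1.28  0.33]
```

View pics/w9.png

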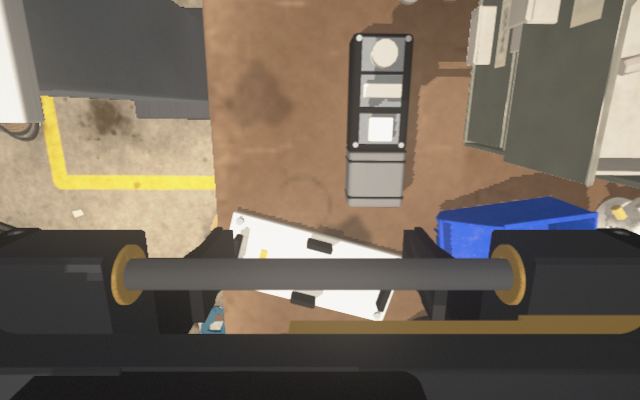

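View pics/s9_c250_80.png

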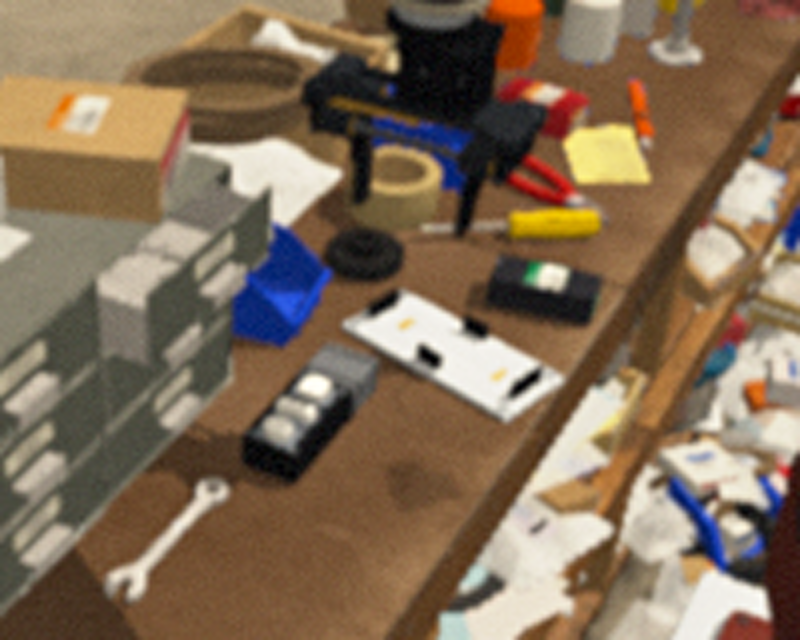

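Run:
```python
from h import *
crop('w9',330,20,430,220,4)
```

```text
(no output)
```

View pics/w9_c330_20.png

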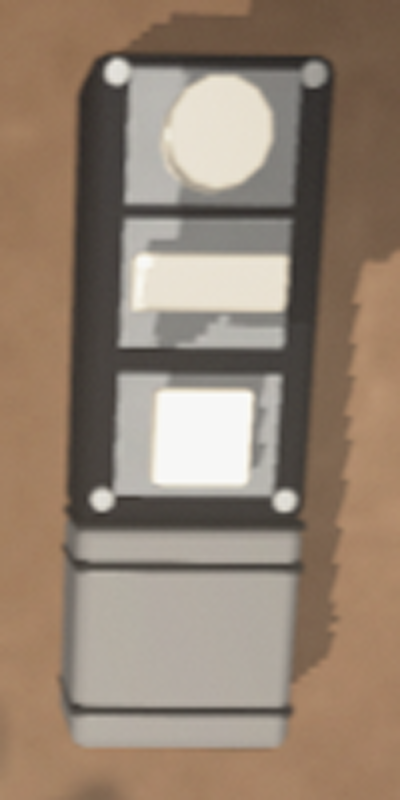

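Run:
```python
from h import *
P=[(104,58),(331,58),(77,527),(302,527),(74,747),(288,747)]
W=np.array([pix2w('w9',330+(a+.5)/4-.5,20+(b+.5)/4-.5,38)[:2] for a,b in P]);print(W.round(1))
m=[(W[i]+W[i+1])/2 for i in(0,2,4)];print([np.linalg.norm(W[i+1]-W[i]).round(1) for i in(0,2,4)],np.round(m,1))
d=m[2]-m[0];print(np.linalg.norm(d),np.degrees(np.arctan2(d[1],d[0])),'batt',(m[1]+m[2])/2)
for a,b in[(220,132),(211,282),(203,438)]:print('key',pix2w('w9',330+(a+.5)/4-.5,20+(b+.5)/4-.5,48).round(1))
S=np.array([pix2w('w9',330+(a+.5)/4-.5,20+(b+.5)/4-.5,38)[:2] for a,b in[(117,71),(315,73),(285,500),(102,500)]]);print('screws',S.round(1),S.mean(0))
for i,j in((0,3),(1,2)):
  d=S[j]-S[i];print(np.degrees(np.arctan2(d[1],d[0])))
```

```text
[[ 502.2  -73.4]
 [ 555.2  -72.9]
 [ 499.3 -182.5]
 [ 556.3 -182.1]
 [ 500.2 -240.5]
 [ 556.8 -240.1]]
[np.float64(53.0), np.float64(57.0), np.float64(56.5)] [[ 528.7  -73.2]
 [ 527.8 -182.3]
 [ 528.5 -240.3]]
167.14334140004576 -90.07192564952987 batt [ 528.1503305  -211.31750529]
key [528.3 -90.7  48. ]
key [ 528.1 -123.6   48. ]
key [ 528.1 -159.6   48. ]
screws [[ 505.4  -76.2]
 [ 551.7  -76.2]
 [ 551.5 -175.4]
 [ 505.4 -175.7]] [ 528.4919555  -125.85224574]
-90.00353275133702
-90.11217652116493
```

Run:
```python
from h import *
plan([528.2,-211.6,8],[0,0,-1],[1,0,0])
```

```text
t cm [20.87  6.13  0.26] a [ 0.007 -0.009 -0.005] rows >= 5.2
```

```bash
python3 -m creep '[{"tx":2,"ty":3,"tz":0.2,"ax":0.007,"ay":-0.009,"az":-0.008,"fingers":1},{"tx":5,"ty":6.1,"tz":0.26,"ax":0.007,"ay":-0.009,"az":-0.008,"fingers":1},{"tx":9,"ty":6.1,"tz":0.26,"ax":0.007,"ay":-0.009,"az":-0.008,"fingers":1},{"tx":12.5,"ty":6.1,"tz":0.26,"ax":0.007,"ay":-0.009,"az":-0.008,"fingers":1},{"tx":14.5,"ty":6.1,"tz":0.26,"ax":0.007,"ay":-0.009,"az":-0.008,"fingers":1},{"tx":14.5,"ty":6.1,"tz":0.26,"ax":0.007,"ay":-0.009,"az":-0.008,"fingers":1},{"tx":14.5,"ty":6.1,"tz":0.26,"ax":0.007,"ay":-0.009,"az":-0.008,"fingers":1}]'
python3 - <<'E'
from h import *
st();plan([528.2,-211.6,8],[0,0,-1],[1,0,0]);snap('wrist','w10')
E
```

```text
time_s: 12.07
position: [525.0, -213.2, 71.0]
ee_rot: [-0.499, -0.501, 0.502, -0.498]
ft_force: [-0.7, -0.3, 0.9]
gripper_width: 86.9
t 12.07 p [ 525.  -213.2   71. ] x [-0.007 -0.    -1.   ] y [ 1.    -0.002 -0.007] F [-0.7 -0.3  0.9] w 86.9 q [ 0.67  0.33 -0.43  1.82  0.16  1.03  0.18]
t cm [ 6.3   0.37 -0.17] a [-0.002  0.     0.007] rows >= 1.5
```

View pics/w10.png

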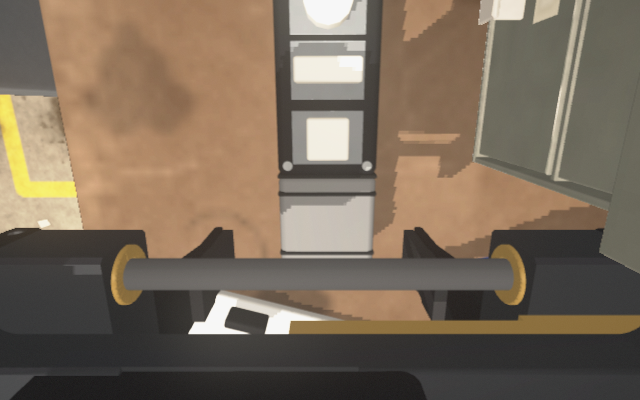

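Run:
```python
from h import *
print(pix2w('w10',475,160,0),pix2w('w10',500,0,0),pix2w('w10',605,205,0), pix2w('w9',468,142,0), pix2w('w9',590,195,0),pix2w('w9',467,142,0))
```

```text
[ 632.20231864 -178.60034718    0.        ] [ 6.36027026e+02 -7.94187724e+01  2.84217094e-14] [ 728.53108879 -211.13126185    0.        ] [ 636.2073527  -175.69368622    0.        ] [ 786.48351528 -236.02672904    0.        ] [ 635.08395641 -175.70164857    0.        ]
```

Run:
```python
from h import *
crop('w9',430,0,640,230,3)
```

```text
(no output)
```

View pics/w9_c430_0.png

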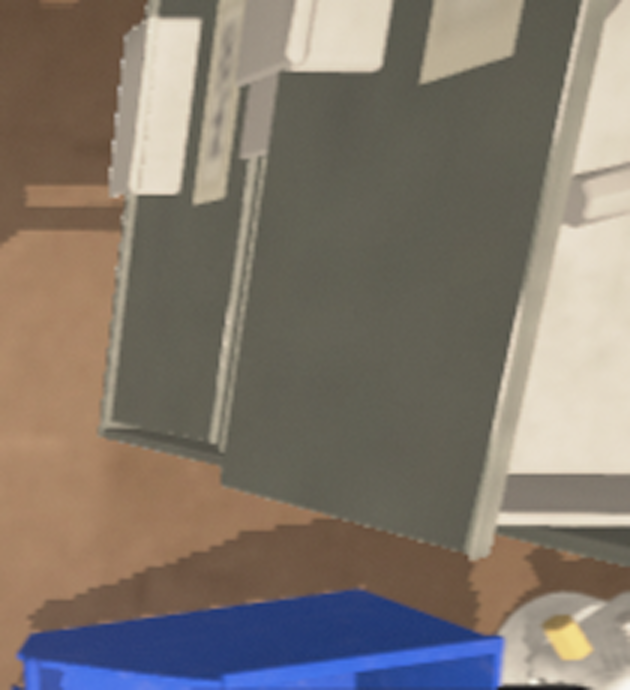

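Run:
```python
from h import *
for z in(60,100,150,200):print(z,'w9',pix2w('w9',430+240/3,80/3,z).round(0),pix2w('w9',430+385/3,73/3,z).round(0),'handle',pix2w('w9',430+112/3,195/3,z).round(0),'top',pix2w('top0',313,157,z).round(0),pix2w('top0',388,153,z).round(0),pix2w('top0',347,158,z).round(0))
crop('top0',230,90,410,170,4)
```

```text
60 w9 [634. -71.  60.] [676. -68.  60.] handle [ 601. -102.   60.] top [600.  23.  60.] [ 613. -200.   60.] [597. -78.  60.]
100 w9 [613. -79. 100.] [650. -77. 100.] handle [ 584. -107.  100.] top [592.  22. 100.] [ 605. -194.  100.] [589. -76. 100.]
150 w9 [587. -90. 150.] [617. -89. 150.] handle [ 563. -113.  150.] top [582.  21. 150.] [ 594. -187.  150.] [579. -73. 150.]
200 w9 [ 560. -101.  200.] [ 584. -100.  200.] handle [ 541. -119.  200.] top [572.  20. 200.] [ 584. -179.  200.] [570. -70. 200.]
```

View pics/top0_c230_90.png

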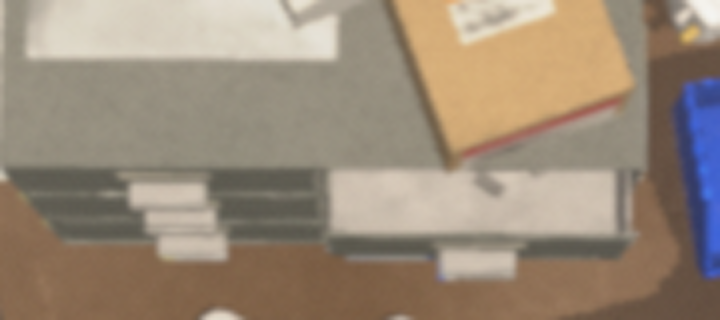

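Run:
```python
from h import *
for z in(60,80,100,120,140,160):print(z,'w9bot',pix2w('w9',503,160,z).round(0),'w9top',pix2w('w9',590,185,z).round(0),'top0',pix2w('top0',388,150,z).round(0),'bot0',pix2w('top0',388,155,z).round(0))
```

```text
60 w9bot [ 645. -187.   60.] w9top [ 734. -211.   60.] top0 [ 622. -200.   60.] bot0 [ 607. -200.   60.]
80 w9bot [ 634. -184.   80.] w9top [ 717. -207.   80.] top0 [ 618. -197.   80.] bot0 [ 603. -197.   80.]
100 w9bot [ 622. -181.  100.] w9top [ 700. -202.  100.] top0 [ 613. -194.  100.] bot0 [ 599. -194.  100.]
120 w9bot [ 611. -179.  120.] w9top [ 684. -198.  120.] top0 [ 609. -191.  120.] bot0 [ 595. -191.  120.]
140 w9bot [ 600. -176.  140.] w9top [ 667. -194.  140.] top0 [ 605. -188.  140.] bot0 [ 591. -188.  140.]
160 w9bot [ 589. -173.  160.] w9top [ 650. -189.  160.] top0 [ 601. -185.  160.] bot0 [ 587. -185.  160.]
```

```bash
python3 -m creep '[{"tx":0,"ty":-0.5,"tz":0.7,"ax":0,"ay":0,"az":0,"fingers":1},{"tx":0,"ty":-0.5,"tz":1.4,"ax":0,"ay":0,"az":0.004,"fingers":1},{"tx":1.5,"ty":-0.5,"tz":1.4,"ax":0,"ay":0,"az":0.004,"fingers":1},{"tx":3,"ty":-0.5,"tz":1.4,"ax":0,"ay":0,"az":0.004,"fingers":1},{"tx":4.5,"ty":-0.5,"tz":1.4,"ax":0,"ay":0,"az":0.004,"fingers":1},{"tx":5.7,"ty":-0.5,"tz":1.4,"ax":0,"ay":0,"az":0.004,"fingers":1},{"tx":6.2,"ty":-0.5,"tz":1.4,"ax":0,"ay":0,"az":0.004,"fingers":1},{"tx":6.2,"ty":-0.5,"tz":1.4,"ax":0,"ay":0,"az":0.004,"fingers":1}]'
python3 - <<'E'
from h import *
st();snap('wrist','w11')
E
```

```text
time_s: 12.78
position: [521.2, -228.3, 9.9]
ee_rot: [-0.5, -0.499, 0.501, -0.5]
ft_force: [-0.8, -0.4, 0.1]
gripper_width: 87.1
t 12.78 p [ 521.2 -228.3    9.9] x [-0.001 -0.002 -1.   ] y [ 1.    -0.003 -0.001] F [-0.8 -0.4  0.1] w 87.1 q [ 0.67  0.41 -0.4   1.86  0.2   0.91  0.17]
```

View pics/w11.png

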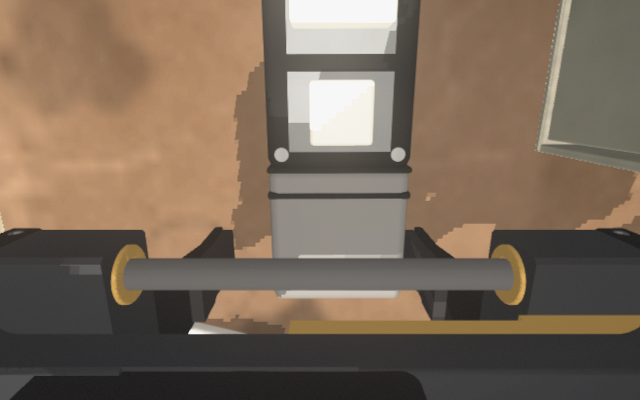

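```bash
python3 -m creep '[{"tx":0,"ty":0,"tz":0,"ax":0,"ay":0,"az":0,"fingers":0.7},{"tx":0,"ty":0,"tz":0,"ax":0,"ay":0,"az":0,"fingers":0.5},{"tx":0,"ty":0,"tz":0,"ax":0,"ay":0,"az":0,"fingers":0.3},{"tx":0,"ty":0,"tz":0,"ax":0,"ay":0,"az":0,"fingers":-0.1},{"tx":0,"ty":0,"tz":0,"ax":0,"ay":0,"az":0,"fingers":-1},{"tx":0,"ty":0,"tz":0,"ax":0,"ay":0,"az":0,"fingers":-1},{"tx":0,"ty":0,"tz":0,"ax":0,"ay":0,"az":0,"fingers":-1},{"tx":0,"ty":0,"tz":0,"ax":0,"ay":0,"az":0,"fingers":-1}]'
python3 -m creep '[{"tx":-1,"ty":0,"tz":0,"ax":0,"ay":0,"az":0,"fingers":-1},{"tx":-2,"ty":-0.5,"tz":0.5,"ax":0,"ay":0,"az":0,"fingers":-1},{"tx":-4,"ty":-2,"tz":1.5,"ax":0,"ay":0,"az":0,"fingers":-1},{"tx":-6,"ty":-4,"tz":2.5,"ax":0,"ay":0,"az":0,"fingers":-1},{"tx":-8,"ty":-5,"tz":3,"ax":0,"ay":0,"az":0,"fingers":-1},{"tx":-8,"ty":-5,"tz":3,"ax":0,"ay":0,"az":0,"fingers":-1}]'
python3 - <<'E'
from h import *
st();snap('scene','s12');crop('s12',250,80,450,240,4);snap('wrist','w12')
E
```

```text
time_s: 13.5
position: [522.7, -228.2, 11.2]
ee_rot: [0.5, 0.498, -0.501, 0.501]
ft_force: [3.9, -1.3, 4.8]
gripper_width: 58.0
time_s: 14.0
position: [469.8, -260.5, 94.2]
ee_rot: [-0.5, -0.497, 0.502, -0.5]
ft_force: [1.6, 0.1, -4.2]
gripper_width: 57.8
t 14.0 p [ 469.8 -260.5   94.2] x [ 0.001 -0.006 -1.   ] y [ 1.    -0.005  0.001] F [ 1.6  0.1 -4.2] w 57.8 q [ 0.78  0.24 -0.41  1.88  0.12  1.04  0.32]
```

View pics/s12_c250_80.png

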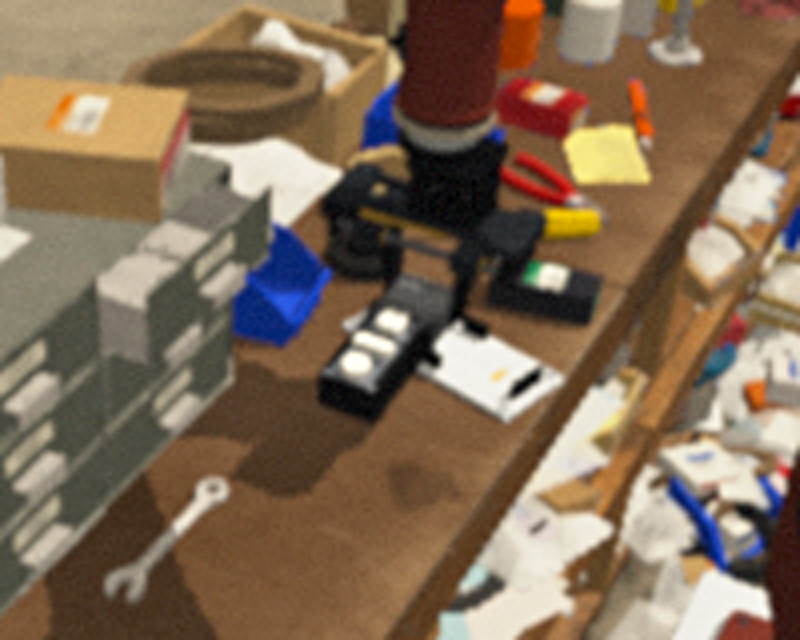

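View pics/w12.png

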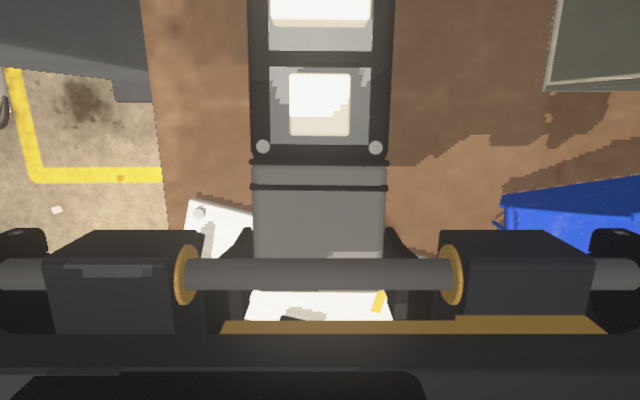

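Run:
```python
from h import *
o=arm.get_obs();p=o['position'];M=R.from_quat(o['ee_rot']).as_matrix()
for lx,lz in((19,-23),(19,23),(25,0),(3,0)):
    h=26.8+(10 if lz==0 and lx==3 else 0)
    for th in(0,.05):
        dx=lx-71.6
        w=p+M@np.array([-h*np.cos(th)-dx*np.sin(th)*-1*0 + (-dx)*np.sin(th), -lz, dx]);print(lx,lz,th,np.round(w2pix('w12',w),1))
# w11 ungripped reference
```

```text
19 -23 0 [377.8 150.3]
19 -23 0.05 [376.7 149.5]
19 23 0 [264.  150.6]
19 23 0.05 [265.  149.7]
25 0 0 [320.9 165.2]
25 0 0.05 [320.8 164.2]
3 0 0 [321.2 109.9]
3 0 0.05 [321.1 109.8]
```

Run:
```python
from h import *
crop('w1',235,80,445,225,3.8)
```

```text
(no output)
```

View pics/w1_c235_80.png

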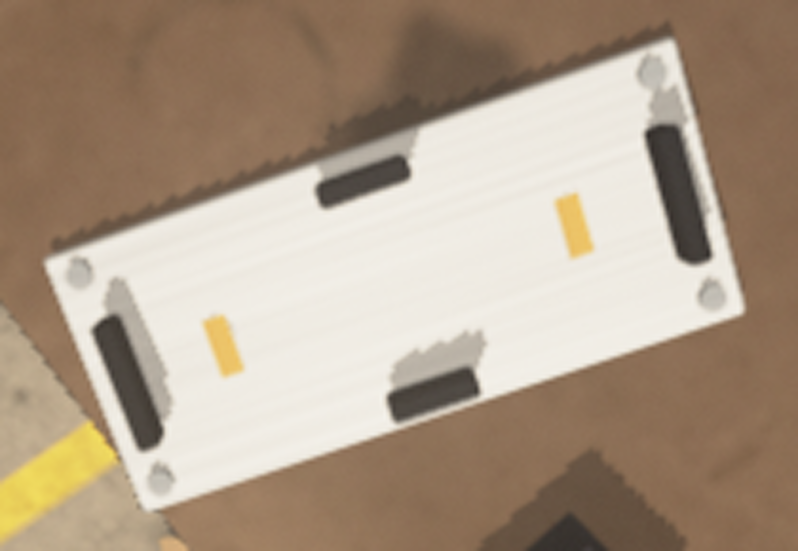

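Run:
```python
from h import *
f=lambda a,b,z:pix2w('w1',235+(a+.5)/3.8-.5,80+(b+.5)/3.8-.5,z)[:2]
S=np.array([f(a,b,8) for a,b in[(79,272),(651,71),(711,294),(160,478)]]);print(S.mean(0))
for i,j in((0,1),(3,2)):
  d=S[j]-S[i];print(np.degrees(np.arctan2(d[1],d[0])),np.linalg.norm(d))
O=np.array([f(223,346,8),f(574,225,8)]);print('orange',O.mean(0),np.degrees(np.arctan2(*(O[1]-O[0])[::-1])))
C=np.array([f(a,b,8) for a,b in[(45,260),(674,40),(746,312),(152,510)]]);print('corn',C.mean(0))
L=np.array([f(a,b,26) for a,b in[(362,180),(434,394)]]);print('lugs',L.mean(0),np.linalg.norm(L[1]-L[0]))
L=np.array([f(a,b,26) for a,b in[(127,381),(679,194)]]);print('stops',L.mean(0),np.linalg.norm(L[1]-L[0]),np.degrees(np.arctan2(*(L[1]-L[0])[::-1])))
s=load('w1');print(s['cam_to_world'].round(3))
```

```text
[ 462.04805655 -326.97486026]
-15.674617459081913 192.1092106700304
-15.744185158735498 192.11738480634963
orange [ 461.63127024 -328.0206599 ] -15.57910931952155
corn [ 462.39212098 -328.47303247]
lugs [ 462.19031735 -326.55107239] 70.89824705234967
stops [ 461.97870578 -326.3841322 ] 180.83031162464226 -15.876222596564109
[[ 8.22000e-01  5.51000e-01  1.45000e-01  4.72906e+02]
 [-5.70000e-01  7.95000e-01  2.10000e-01 -2.65686e+02]
 [ 1.00000e-03 -2.55000e-01  9.67000e-01  4.26206e+02]
 [ 0.00000e+00  0.00000e+00  0.00000e+00  1.00000e+00]]
```

Run:
```python
from h import *
t=D(164.35);z=np.array([np.cos(t),np.sin(t),0]);y=np.cross(z,[0,0,-1.]);print(y)
plan([393.2,-307.9,150],[0,0,-1],y)
```

```text
[-0.26976024 -0.96292752 -0.        ]
t cm [-5.86 -7.75  5.03] a [ 1.841  0.002 -0.004] rows >= 14.7
```

```bash
python3 -m creep '[{"tx":-2,"ty":-1,"tz":1,"ax":0.05,"ay":0,"az":0,"fingers":-1},{"tx":-4,"ty":-2.5,"tz":2,"ax":0.17,"ay":0,"az":0,"fingers":-1},{"tx":-6,"ty":-4,"tz":3,"ax":0.29,"ay":0,"az":0,"fingers":-1},{"tx":-7,"ty":-5.5,"tz":4,"ax":0.41,"ay":0,"az":0,"fingers":-1},{"tx":-7,"ty":-7,"tz":5,"ax":0.53,"ay":0,"az":0,"fingers":-1},{"tx":-7,"ty":-7.7,"tz":5,"ax":0.65,"ay":0,"az":0,"fingers":-1},{"tx":-7,"ty":-7.7,"tz":5,"ax":0.77,"ay":0,"az":0,"fingers":-1},{"tx":-7,"ty":-7.7,"tz":5,"ax":0.89,"ay":0,"az":0,"fingers":-1},{"tx":-7,"ty":-7.7,"tz":5,"ax":1.01,"ay":0,"az":0,"fingers":-1},{"tx":-7,"ty":-7.7,"tz":5,"ax":1.13,"ay":0,"az":0,"fingers":-1}]'
python3 - <<'E'
from h import *
st()
t=D(164.35);z=np.array([np.cos(t),np.sin(t),0]);y=np.cross(z,[0,0,-1.])
plan([393.2,-307.9,150],[0,0,-1],y)
E
```

```text
time_s: 14.93
position: [394.1, -306.0, 159.1]
ee_rot: [-0.69, -0.152, 0.691, -0.152]
ft_force: [0.5, 0.2, -5.3]
gripper_width: 58.2
t 14.93 p [ 394.1 -306.   159.1] x [-0.002 -0.001 -1.   ] y [ 0.421 -0.907 -0.   ] F [ 0.5  0.2 -5.3] w 58.2 q [ 0.84  0.09 -0.28  1.89  0.03  1.16 -0.59]
t cm [0.91 0.14 0.16] a [ 0.707  0.002 -0.   ] rows >= 5.7
```

```bash
python3 -m creep '[{"tx":0,"ty":0.1,"tz":0.1,"ax":0.12,"ay":0,"az":0,"fingers":-1},{"tx":0,"ty":0.1,"tz":0.1,"ax":0.24,"ay":0,"az":0,"fingers":-1},{"tx":0,"ty":0.1,"tz":0.1,"ax":0.36,"ay":0,"az":0,"fingers":-1},{"tx":0,"ty":0.1,"tz":0.1,"ax":0.48,"ay":0,"az":0,"fingers":-1},{"tx":1,"ty":0.1,"tz":0.1,"ax":0.6,"ay":0,"az":0,"fingers":-1},{"tx":2,"ty":0.1,"tz":0.1,"ax":0.7,"ay":0,"az":0,"fingers":-1},{"tx":3,"ty":0.1,"tz":0.1,"ax":0.7,"ay":0,"az":0,"fingers":-1},{"tx":3,"ty":0.1,"tz":0.1,"ax":0.7,"ay":0,"az":0,"fingers":-1},{"tx":3,"ty":0.1,"tz":0.1,"ax":0.7,"ay":0,"az":0,"fingers":-1}]'
python3 - <<'E'
from h import *
st()
t=D(164.35);z=np.array([np.cos(t),np.sin(t),0]);y=np.cross(z,[0,0,-1.])
plan([393.2,-307.9,50],[0,0,-1],y)
E
```

```text
time_s: 15.68
position: [393.5, -307.7, 129.4]
ee_rot: [-0.701, 0.091, 0.702, 0.09]
ft_force: [0.5, 0.8, -4.7]
gripper_width: 58.2
t 15.68 p [ 393.5 -307.7  129.4] x [-0.002 -0.001 -1.   ] y [-0.254 -0.967  0.001] F [ 0.5  0.8 -4.7] w 58.2 q [ 0.81  0.12 -0.25  1.93  0.03  1.1  -1.28]
t cm [7.94 0.02 0.01] a [ 0.016  0.002 -0.001] rows >= 1.9
```

```bash
python3 -m creep '[{"tx":2,"ty":0,"tz":0,"ax":0.015,"ay":0,"az":0,"fingers":-1},{"tx":4.5,"ty":0,"tz":0,"ax":0.015,"ay":0,"az":0,"fingers":-1},{"tx":7,"ty":0,"tz":0,"ax":0.015,"ay":0,"az":0,"fingers":-1},{"tx":7.9,"ty":0,"tz":0,"ax":0.015,"ay":0,"az":0,"fingers":-1},{"tx":7.9,"ty":0,"tz":0,"ax":0.015,"ay":0,"az":0,"fingers":-1},{"tx":7.9,"ty":0,"tz":0,"ax":0.015,"ay":0,"az":0,"fingers":-1}]'
python3 - <<'E'
from h import *
st();snap('wrist','w13');snap('scene','s13');crop('s13',300,100,420,200,6)
E
```

```text
time_s: 16.18
position: [394.4, -308.9, 52.3]
ee_rot: [0.701, -0.098, -0.7, -0.096]
ft_force: [0.6, -0.3, -3.7]
gripper_width: 58.0
t 16.18 p [ 394.4 -308.9   52.3] x [ 0.    -0.003 -1.   ] y [-0.272 -0.962  0.002] F [ 0.6 -0.3 -3.7] w 58.0 q [ 0.8   0.21 -0.25  2.    0.07  0.93 -1.33]
```

View pics/w13.png

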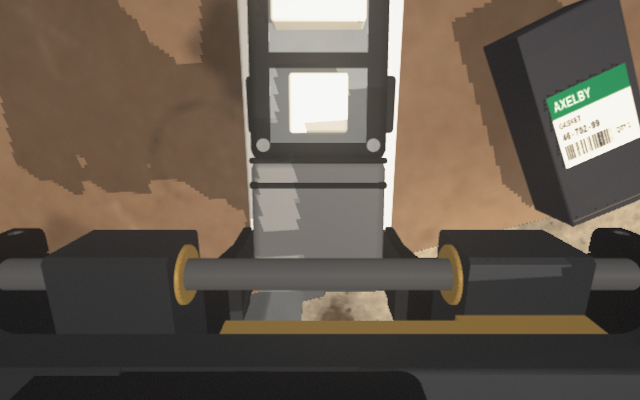

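View pics/s13_c300_100.png

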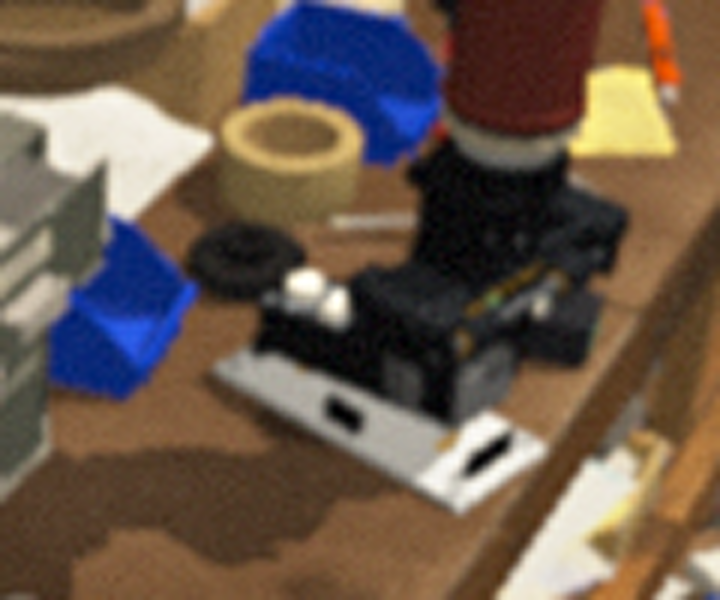

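Run:
```python
from h import *
crop('w13',225,0,415,235,3)
```

```text
(no output)
```

View pics/w13_c225_0.png

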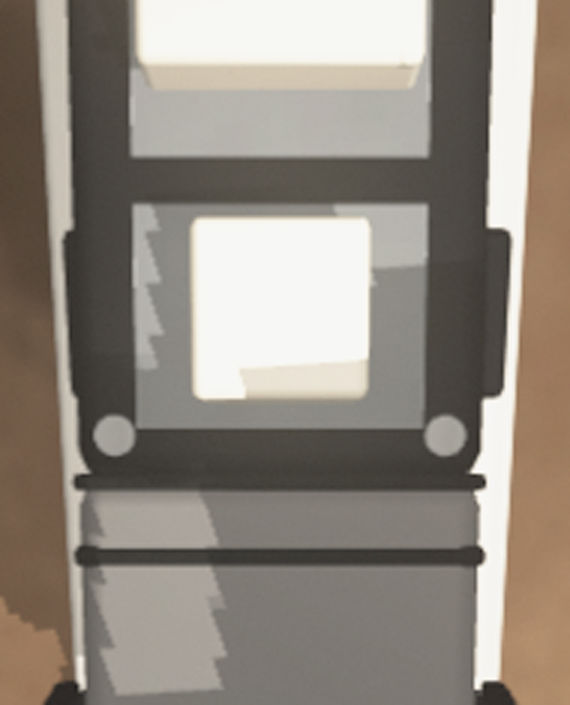

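Run:
```python
from h import *
L=pix2w('w13',225+287.8/3,313/3,26);K=pix2w('w13',225+280/3,308/3,89);S=pix2w('w13',225+280/3,435/3,79);st()
t=D(164.35);x=np.array([np.cos(t),np.sin(t)]);y=np.array([-.27,-.963])
print('lugc',L,'key',K,'screws',S)
print('along',(L[:2]-(K[:2]-3*x))@x,(L[:2]-(S[:2]-19*x))@x,'across',(L[:2]-K[:2])@y)
```

```text
t 16.28 p [ 395.2 -309.5   53.3] x [ 0.002 -0.004 -1.   ] y [-0.272 -0.962  0.003] F [-0.2 -0.4 -4.3] w 57.4 q [ 0.8   0.21 -0.25  2.    0.07  0.93 -1.33]
lugc [ 461.5263374  -329.00661531   26.        ] key [ 462.23484059 -327.58053091   89.        ] screws [ 446.64025842 -323.19778721   79.        ]
along 3.29753635410741 3.098794001711342 across 1.5646151318702652
```

```bash
python3 -m creep '[{"tx":0,"ty":0.14,"tz":0.28,"ax":0,"ay":0,"az":0,"fingers":-1},{"tx":0.6,"ty":0.14,"tz":0.28,"ax":0,"ay":0,"az":0,"fingers":-1},{"tx":0.9,"ty":0.14,"tz":0.28,"ax":0,"ay":0,"az":0,"fingers":-1},{"tx":0.9,"ty":0.14,"tz":0.28,"ax":0,"ay":0,"az":0,"fingers":-1},{"tx":0.9,"ty":0.14,"tz":0.28,"ax":0,"ay":0,"az":0,"fingers":-1}]'
python3 - <<'E'
from h import *
st();snap('wrist','w14');snap('scene','s14');crop('s14',300,100,420,200,6);crop('w14',225,0,415,235,3)
E
```

```text
time_s: 16.7
position: [390.8, -309.3, 42.4]
ee_rot: [0.7, -0.098, -0.7, -0.096]
ft_force: [-0.9, -0.5, -4.1]
gripper_width: 58.1
t 16.7 p [ 390.8 -309.3   42.4] x [ 0.    -0.002 -1.   ] y [-0.273 -0.962  0.002] F [-0.9 -0.5 -4.1] w 58.1 q [ 0.8   0.22 -0.25  2.02  0.07  0.91 -1.33]
```

View pics/w14_c225_0.png

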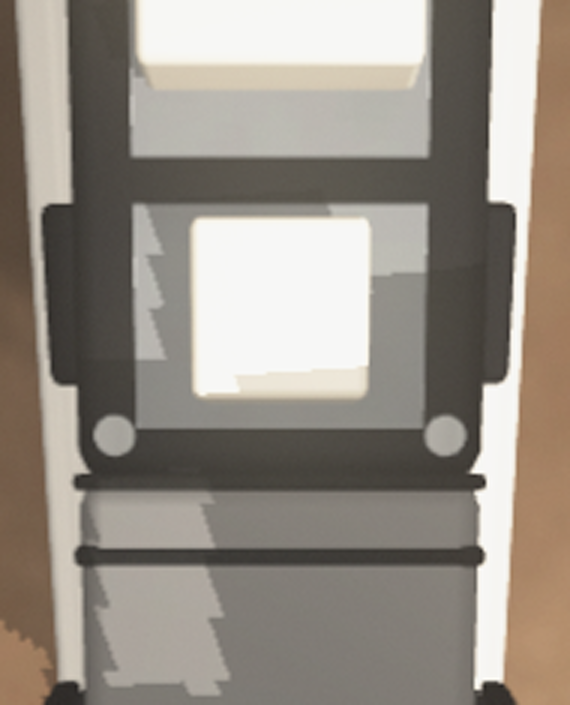

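View pics/s14_c300_100.png

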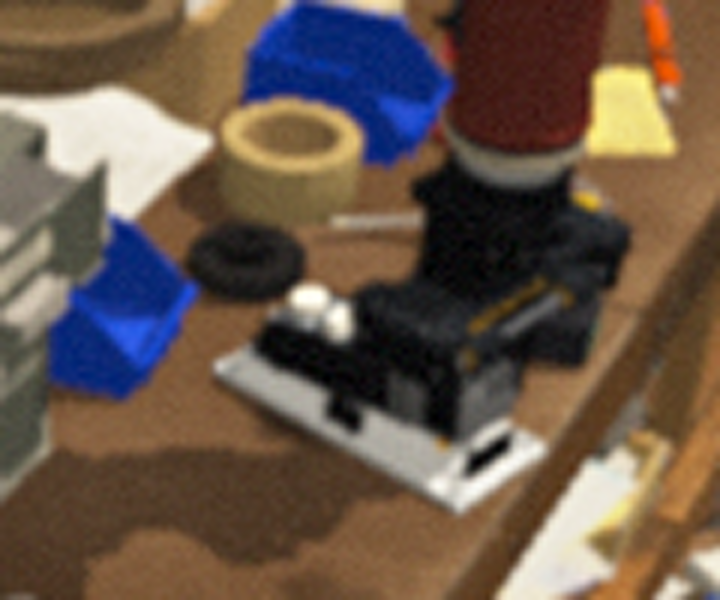

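Run:
```python
from h import *
st()
t=D(164.35);x=np.array([np.cos(t),np.sin(t)]);y=np.array([-.27,-.963])
L=pix2w('w14',225+279/3,293.5/3,26);K=pix2w('w14',225+280/3,308/3,79.2);S=pix2w('w14',225+280/3,435/3,69.2)
print('along',(L[:2]-(K[:2]-3*x))@x,(L[:2]-(S[:2]-19*x))@x,'across',(L[:2]-K[:2])@y)
```

```text
t 16.8 p [ 391.1 -309.4   42.7] x [ 0.    -0.003 -1.   ] y [-0.273 -0.962  0.003] F [ 0.6 -0.1 -5.5] w 57.7 q [ 0.8   0.22 -0.25  2.01  0.07  0.91 -1.33]
along 0.1747162173453479 -0.02055955958610897 across -0.019697699230517247
```

```bash
python3 -m creep '[{"tx":0.6,"ty":0,"tz":0,"ax":0,"ay":0,"az":0,"fingers":-1},{"tx":1.2,"ty":0,"tz":0,"ax":0,"ay":0,"az":0,"fingers":-1},{"tx":1.7,"ty":0,"tz":0,"ax":0,"ay":0,"az":0,"fingers":-1},{"tx":2.1,"ty":0,"tz":0,"ax":0,"ay":0,"az":0,"fingers":-1},{"tx":2.3,"ty":0,"tz":0,"ax":0,"ay":0,"az":0,"fingers":-1},{"tx":2.3,"ty":0,"tz":0,"ax":0,"ay":0,"az":0,"fingers":-1},{"tx":2.3,"ty":0,"tz":0,"ax":0,"ay":0,"az":0,"fingers":-1}]'
python3 - <<'E'
from h import *
st();snap('wrist','w15');snap('scene','s15');crop('s15',300,100,420,200,6)
E
```

```text
time_s: 17.38
position: [390.9, -309.4, 19.6]
ee_rot: [0.7, -0.098, -0.7, -0.096]
ft_force: [-1.7, 1.0, 2.5]
gripper_width: 57.6
t 17.38 p [ 390.9 -309.4   19.6] x [-0.    -0.003 -1.   ] y [-0.273 -0.962  0.002] F [-1.7  1.   2.5] w 57.6 q [ 0.8   0.25 -0.24  2.03  0.08  0.86 -1.34]
```

View pics/w15.png

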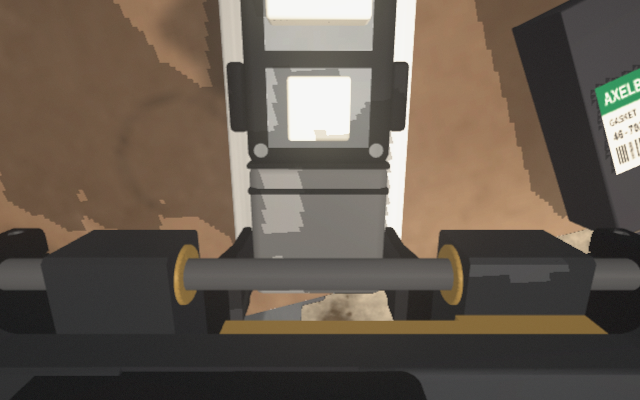

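View pics/s15_c300_100.png

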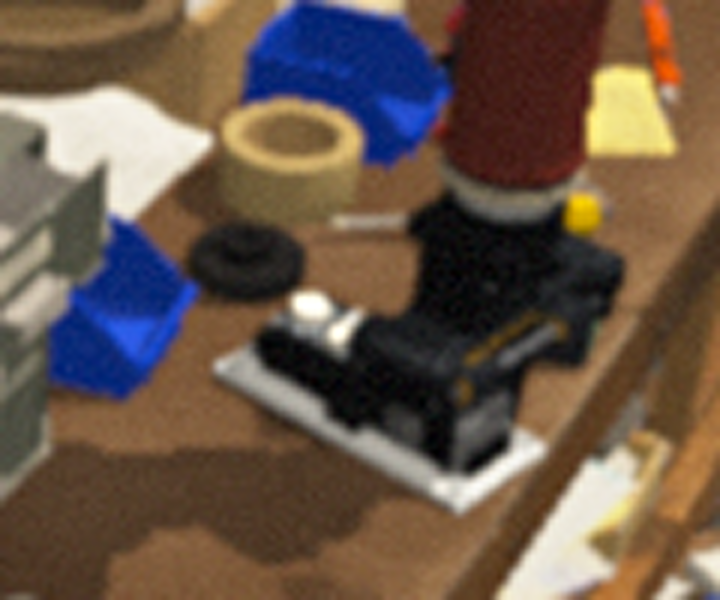

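```bash
python3 -m creep '[{"tx":0,"ty":0,"tz":0,"ax":0,"ay":0,"az":0,"fingers":0.5},{"tx":0,"ty":0,"tz":0,"ax":0,"ay":0,"az":0,"fingers":0.7},{"tx":0,"ty":0,"tz":0,"ax":0,"ay":0,"az":0,"fingers":0.7},{"tx":-1,"ty":0,"tz":0,"ax":0,"ay":0,"az":0,"fingers":0.7},{"tx":-3,"ty":0,"tz":0,"ax":0,"ay":0,"az":0,"fingers":0.7},{"tx":-6,"ty":0,"tz":0,"ax":0,"ay":0,"az":0,"fingers":0},{"tx":-9,"ty":0,"tz":0.5,"ax":0,"ay":0,"az":0,"fingers":-1},{"tx":-12,"ty":0,"tz":1,"ax":0,"ay":0,"az":0,"fingers":-1},{"tx":-15,"ty":0,"tz":1,"ax":0,"ay":0,"az":0,"fingers":-1},{"tx":-17,"ty":0,"tz":1,"ax":0,"ay":0,"az":0,"fingers":-1}]'
python3 -m creep '[{"tx":0,"ty":0,"tz":0,"ax":0,"ay":0,"az":0,"fingers":-1},{"tx":0,"ty":0,"tz":0,"ax":0,"ay":0,"az":0,"fingers":-1},{"tx":0,"ty":0,"tz":0,"ax":0,"ay":0,"az":0,"fingers":-1}]'
python3 - <<'E'
from h import *
st();snap('wrist','w16');crop('w16',215,0,415,240,3)
E
```

```text
time_s: 18.32
position: [382.0, -306.7, 193.6]
ee_rot: [0.702, -0.099, -0.699, -0.096]
ft_force: [0.5, -0.4, 0.2]
gripper_width: 48.3
time_s: 18.57
position: [381.2, -306.1, 189.5]
ee_rot: [0.701, -0.098, -0.7, -0.096]
ft_force: [-0.4, 0.2, -0.1]
gripper_width: 28.7
t 18.57 p [ 381.2 -306.1  189.5] x [ 0.    -0.003 -1.   ] y [-0.273 -0.962  0.003] F [-0.4  0.2 -0.1] w 28.7 q [ 0.83  0.04 -0.25  1.88  0.01  1.22 -1.27]
```

View pics/w16.png

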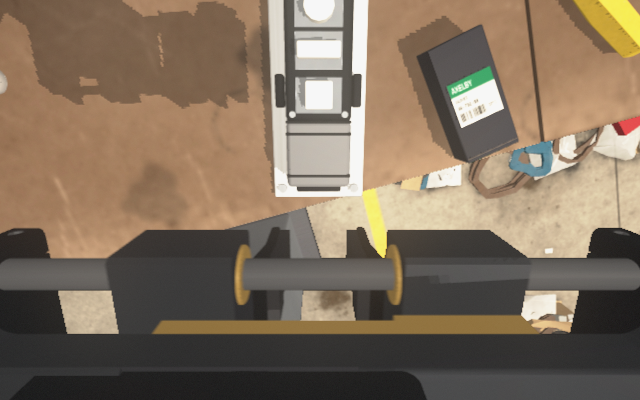

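View pics/w16_c215_0.png

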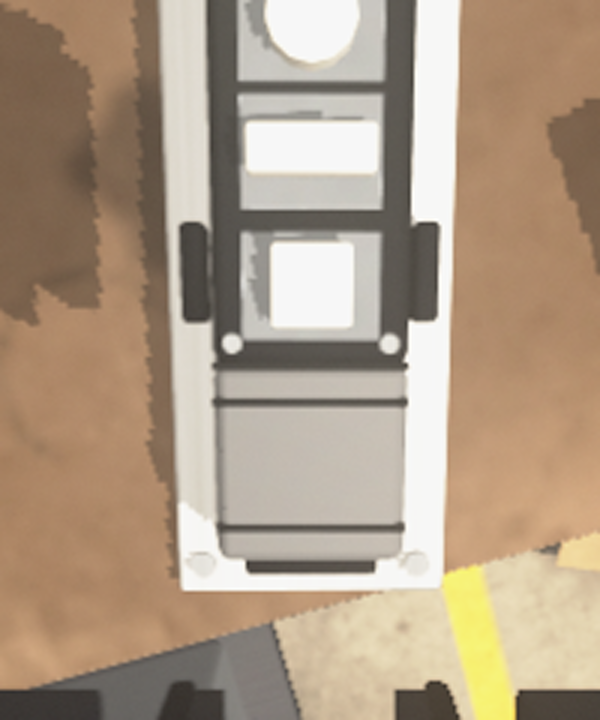

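Run:
```python
from h import *
f=lambda a,b,z:pix2w('w16',215+(a+.5)/3-.5,(b+.5)/3-.5,z)
for n,a,b in[('sq',312,284.5),('bar',312.5,147),('rd',312,16)]:print(n,f(a,b,56).round(1))
t=D(164.35);x=np.array([np.cos(t),np.sin(t)])
for c in([459.8,-328.7],):
  for n,k in(('sq',3),('bar',-33),('rd',-66)):print(n,(np.array(c)+k*x).round(1))
```

```text
sq [ 456.5 -327.8   56. ]
bar [ 490.7 -337.6   56. ]
rd [ 521.4 -346.2   56. ]
sq [ 456.9 -327.9]
bar [ 491.6 -337.6]
rd [ 523.4 -346.5]
```

Run:
```python
from h import *
t=D(164.35);z=np.array([np.cos(t),np.sin(t),0]);y=np.cross(z,[0,0,-1.])
st();plan([456.8,-327.9,75],[0,0,-1],y)
```

```text
t 18.62 p [ 380.9 -305.9  188.9] x [-0.001 -0.002 -1.   ] y [-0.273 -0.962  0.002] F [-1.2  0.8  0.1] w 24.5 q [ 0.83  0.04 -0.25  1.88  0.01  1.22 -1.27]
t cm [11.39  0.02 -7.9 ] a [-0.003  0.    -0.002] rows >= 3.3
```

```bash
python3 -m creep '[{"tx":0,"ty":0,"tz":-2,"ax":0,"ay":0,"az":0,"fingers":-1},{"tx":2,"ty":0,"tz":-4,"ax":0,"ay":0,"az":0,"fingers":-1},{"tx":4.5,"ty":0,"tz":-6,"ax":0,"ay":0,"az":0,"fingers":-1},{"tx":7.5,"ty":0,"tz":-7.5,"ax":0,"ay":0,"az":0,"fingers":-1},{"tx":9.5,"ty":0,"tz":-7.9,"ax":0,"ay":0,"az":0,"fingers":-1},{"tx":11,"ty":0,"tz":-7.9,"ax":0,"ay":0,"az":0,"fingers":-1},{"tx":11.4,"ty":0,"tz":-7.9,"ax":0,"ay":0,"az":0,"fingers":-1},{"tx":11.4,"ty":0,"tz":-7.9,"ax":0,"ay":0,"az":0,"fingers":-1},{"tx":11.4,"ty":0,"tz":-7.9,"ax":0,"ay":0,"az":0,"fingers":-1}]'
python3 - <<'E'
from h import *
st();snap('wrist','w17');snap('scene','s17');crop('s17',300,100,420,200,6)
E
```

```text
time_s: 19.37
position: [457.2, -328.1, 75.8]
ee_rot: [0.7, -0.098, -0.7, -0.097]
ft_force: [1.2, -0.8, 0.2]
gripper_width: 0.2
t 19.37 p [ 457.2 -328.1   75.8] x [-0.    -0.002 -1.   ] y [-0.273 -0.962  0.002] F [ 1.2 -0.8  0.2] w 0.2 q [ 0.77  0.3  -0.26  1.84  0.09  1.02 -1.38]
```

View pics/w17.png

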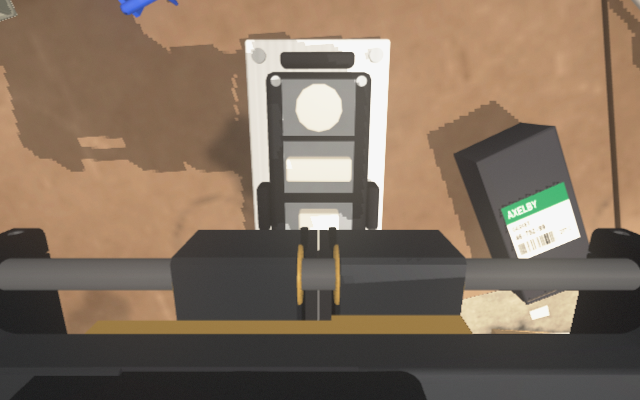

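View pics/s17_c300_100.png

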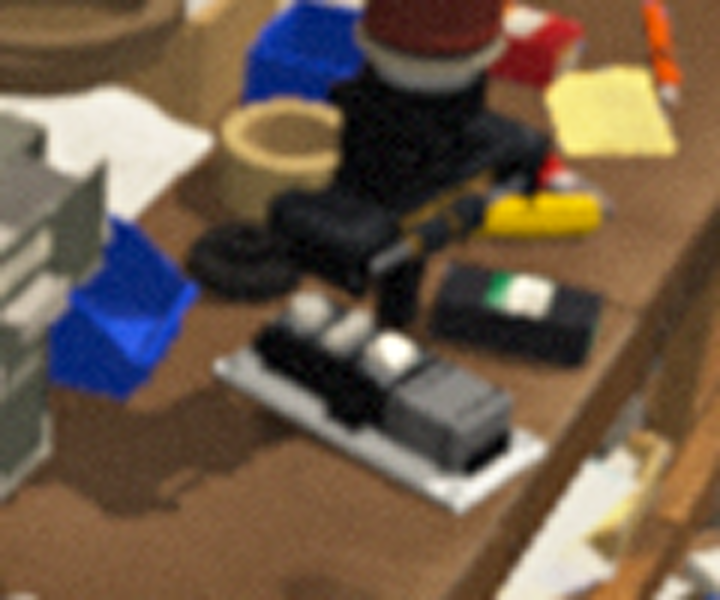

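```bash
python3 -m creep '[{"tx":1,"ty":0,"tz":0,"ax":0,"ay":0,"az":0,"fingers":-1},{"tx":1.7,"ty":0,"tz":0,"ax":0,"ay":0,"az":0,"fingers":-1},{"tx":2.0,"ty":0,"tz":0,"ax":0,"ay":0,"az":0,"fingers":-1},{"tx":2.3,"ty":0,"tz":0,"ax":0,"ay":0,"az":0,"fingers":-1},{"tx":2.5,"ty":0,"tz":0,"ax":0,"ay":0,"az":0,"fingers":-1},{"tx":2.6,"ty":0,"tz":0,"ax":0,"ay":0,"az":0,"fingers":-1},{"tx":2.6,"ty":0,"tz":0,"ax":0,"ay":0,"az":0,"fingers":-1}]'
python3 -m creep '[{"tx":0.1,"ty":0,"tz":0,"ax":0,"ay":0,"az":0,"fingers":-1},{"tx":0.1,"ty":0,"tz":0,"ax":0,"ay":0,"az":0,"fingers":-1}]'
```

```text
time_s: 20.05
position: [457.1, -328.1, 49.7]
ee_rot: [0.7, -0.098, -0.7, -0.097]
ft_force: [-3.7, 1.9, 5.7]
gripper_width: 0.5
time_s: 20.22
position: [457.1, -328.2, 48.9]
ee_rot: [0.7, -0.098, -0.7, -0.096]
ft_force: [-3.2, 1.4, 5.8]
gripper_width: 0.7
```

```bash
python3 -m creep '[{"tx":0.1,"ty":0,"tz":0,"ax":0,"ay":0,"az":0,"fingers":-1},{"tx":0.1,"ty":0,"tz":0,"ax":0,"ay":0,"az":0,"fingers":-1}]'
python3 -m creep '[{"tx":0.1,"ty":0,"tz":0,"ax":0,"ay":0,"az":0,"fingers":-1},{"tx":0.1,"ty":0,"tz":0,"ax":0,"ay":0,"az":0,"fingers":-1}]'
```

```text
time_s: 20.38
position: [457.2, -328.2, 48.4]
ee_rot: [0.7, -0.098, -0.7, -0.096]
ft_force: [-4.9, 2.7, 9.4]
gripper_width: 0.8
time_s: 20.55
position: [457.2, -328.2, 48.3]
ee_rot: [0.7, -0.099, -0.7, -0.096]
ft_force: [-8.2, 5.5, 17.9]
gripper_width: 0.3
```

```bash
python3 -m creep '[{"tx":-0.3,"ty":0,"tz":0,"ax":0,"ay":0,"az":0,"fingers":-1},{"tx":-1.2,"ty":0,"tz":0,"ax":0,"ay":0,"az":0,"fingers":-1},{"tx":-2.5,"ty":0,"tz":0,"ax":0,"ay":0,"az":0,"fingers":-1},{"tx":-3,"ty":0,"tz":0,"ax":0,"ay":0,"az":0,"fingers":-1},{"tx":-3,"ty":0,"tz":0,"ax":0,"ay":0,"az":0,"fingers":-1},{"tx":-3,"ty":0,"tz":0,"ax":0,"ay":0,"az":0,"fingers":-1}]'
python3 - <<'E'
from h import *
st();snap('wrist','w18');crop('w18',230,20,410,240,3);snap('scene','s18');crop('s18',300,100,420,200,6)
E
```

```text
time_s: 21.05
position: [457.5, -328.3, 76.8]
ee_rot: [0.701, -0.098, -0.7, -0.096]
ft_force: [-0.5, 0.7, -0.4]
gripper_width: 0.8
t 21.05 p [ 457.5 -328.3   76.8] x [ 0.001 -0.003 -1.   ] y [-0.273 -0.962  0.003] F [-0.5  0.7 -0.4] w 0.8 q [ 0.77  0.3  -0.26  1.84  0.09  1.02 -1.38]
```

View pics/w18_c230_20.png

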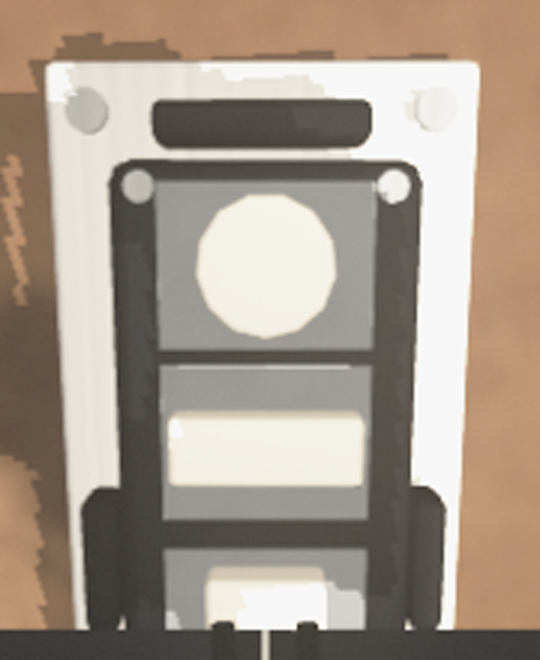

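View pics/s18_c300_100.png

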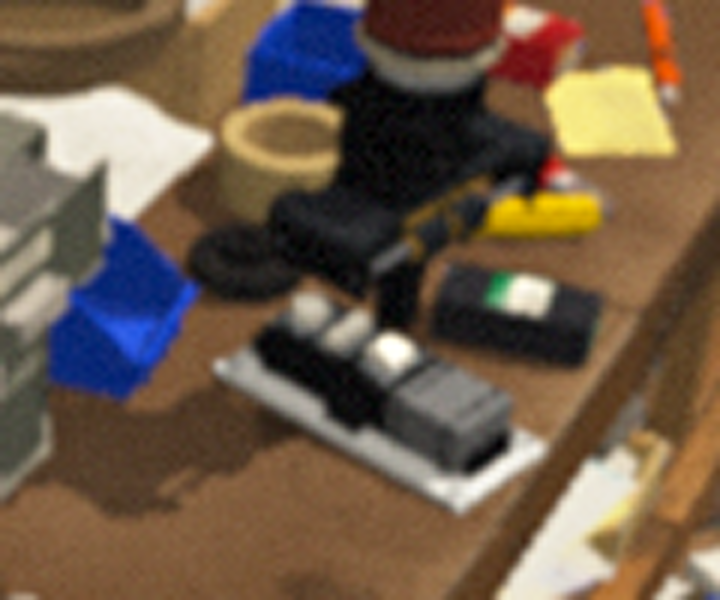

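```bash
python3 -m creep '[{"tx":0,"ty":0,"tz":-2.5,"ax":0,"ay":0,"az":0,"fingers":-1},{"tx":0,"ty":0,"tz":-5,"ax":0,"ay":0,"az":0,"fingers":-1},{"tx":0,"ty":0,"tz":-6.9,"ax":0,"ay":0,"az":0,"fingers":-1},{"tx":0,"ty":0,"tz":-6.9,"ax":0,"ay":0,"az":0,"fingers":-1},{"tx":0,"ty":0,"tz":-6.9,"ax":0,"ay":0,"az":0,"fingers":-1}]'
python3 - <<'E'
from h import *
st();snap('scene','s19');crop('s19',300,100,420,200,6)
t=D(164.35);z=np.array([np.cos(t),np.sin(t),0]);y=np.cross(z,[0,0,-1.])
plan([523.0,-346.4,57],[0,0,-1],y)
E
```

```text
time_s: 21.57
position: [524.0, -346.4, 75.6]
ee_rot: [-0.7, 0.098, 0.701, 0.096]
ft_force: [-0.8, 0.2, 0.1]
gripper_width: 0.5
t 21.57 p [ 524.  -346.4   75.6] x [-0.001 -0.002 -1.   ] y [-0.272 -0.962  0.002] F [-0.8  0.2  0.1] w 0.5 q [ 0.72  0.42 -0.26  1.67  0.12  1.07 -1.42]
t cm [ 1.87 -0.02  0.01] a [-0.003  0.001 -0.002] rows >= 0.4
```

View pics/s19_c300_100.png

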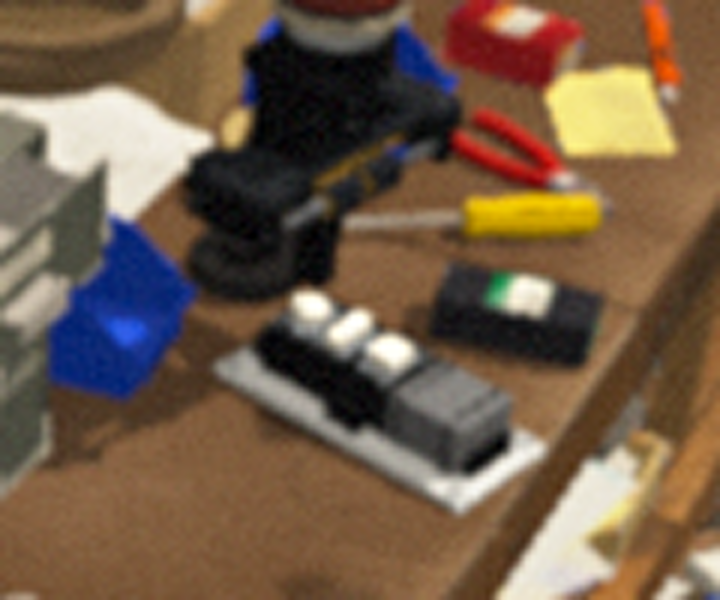

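```bash
python3 -m creep '[{"tx":1,"ty":0,"tz":0.05,"ax":0,"ay":0,"az":0,"fingers":-1},{"tx":1.7,"ty":0,"tz":0.05,"ax":0,"ay":0,"az":0,"fingers":-1},{"tx":2.0,"ty":0,"tz":0.05,"ax":0,"ay":0,"az":0,"fingers":-1},{"tx":2.3,"ty":0,"tz":0.05,"ax":0,"ay":0,"az":0,"fingers":-1},{"tx":2.5,"ty":0,"tz":0.05,"ax":0,"ay":0,"az":0,"fingers":-1},{"tx":2.7,"ty":0,"tz":0.05,"ax":0,"ay":0,"az":0,"fingers":-1},{"tx":2.7,"ty":0,"tz":0.05,"ax":0,"ay":0,"az":0,"fingers":-1}]'
python3 -m creep '[{"tx":0.1,"ty":0,"tz":0,"ax":0,"ay":0,"az":0,"fingers":-1},{"tx":0.1,"ty":0,"tz":0,"ax":0,"ay":0,"az":0,"fingers":-1}]'
```

```text
time_s: 22.2
position: [522.9, -347.0, 49.8]
ee_rot: [0.7, -0.098, -0.7, -0.096]
ft_force: [-3.6, 1.6, 5.7]
gripper_width: 0.8
time_s: 22.37
position: [523.1, -347.1, 49.2]
ee_rot: [0.701, -0.099, -0.7, -0.096]
ft_force: [-4.3, 1.3, 6.2]
gripper_width: 0.0
```

```bash
python3 -m creep '[{"tx":0.1,"ty":0,"tz":0,"ax":0,"ay":0,"az":0,"fingers":-1},{"tx":0.1,"ty":0,"tz":0,"ax":0,"ay":0,"az":0,"fingers":-1}]'
python3 -m creep '[{"tx":0.1,"ty":0,"tz":0,"ax":0,"ay":0,"az":0,"fingers":-1},{"tx":0.1,"ty":0,"tz":0,"ax":0,"ay":0,"az":0,"fingers":-1}]'
```

```text
time_s: 22.53
position: [523.2, -347.1, 48.5]
ee_rot: [0.701, -0.099, -0.7, -0.096]
ft_force: [-3.5, 1.4, 6.0]
gripper_width: 0.2
time_s: 22.7
position: [523.3, -347.1, 48.4]
ee_rot: [0.701, -0.099, -0.7, -0.096]
ft_force: [-6.2, 3.3, 15.2]
gripper_width: 0.4
```

```bash
python3 -m creep '[{"tx":-0.3,"ty":0,"tz":0,"ax":0,"ay":0,"az":0,"fingers":-1},{"tx":-1.2,"ty":0,"tz":0,"ax":0,"ay":0,"az":0,"fingers":-1},{"tx":-2.5,"ty":0,"tz":0,"ax":0,"ay":0,"az":0,"fingers":-1},{"tx":-3,"ty":0,"tz":0.5,"ax":0,"ay":0,"az":0,"fingers":-1},{"tx":-3,"ty":0,"tz":2,"ax":0,"ay":0,"az":0,"fingers":-1},{"tx":-3,"ty":0,"tz":3.3,"ax":0,"ay":0,"az":0,"fingers":-1},{"tx":-3,"ty":0,"tz":3.3,"ax":0,"ay":0,"az":0,"fingers":-1},{"tx":-3,"ty":0,"tz":3.3,"ax":0,"ay":0,"az":0,"fingers":-1}]'
python3 - <<'E'
from h import *
st();snap('scene','s20');crop('s20',300,100,420,200,6);snap('wrist','w20')
t=D(164.35);z=np.array([np.cos(t),np.sin(t),0]);y=np.cross(z,[0,0,-1.])
plan([491.3,-337.6,57],[0,0,-1],y)
E
```

```text
time_s: 23.37
position: [491.3, -338.0, 77.4]
ee_rot: [0.701, -0.099, -0.7, -0.096]
ft_force: [-0.0, 0.5, 0.1]
gripper_width: 0.4
t 23.37 p [ 491.3 -338.    77.4] x [ 0.001 -0.003 -1.   ] y [-0.273 -0.962  0.003] F [-0.   0.5  0.1] w 0.4 q [ 0.74  0.36 -0.26  1.76  0.11  1.04 -1.4 ]
t cm [ 2.02 -0.01  0.1 ] a [-0.003 -0.002 -0.003] rows >= 0.5
```

View pics/s20_c300_100.png

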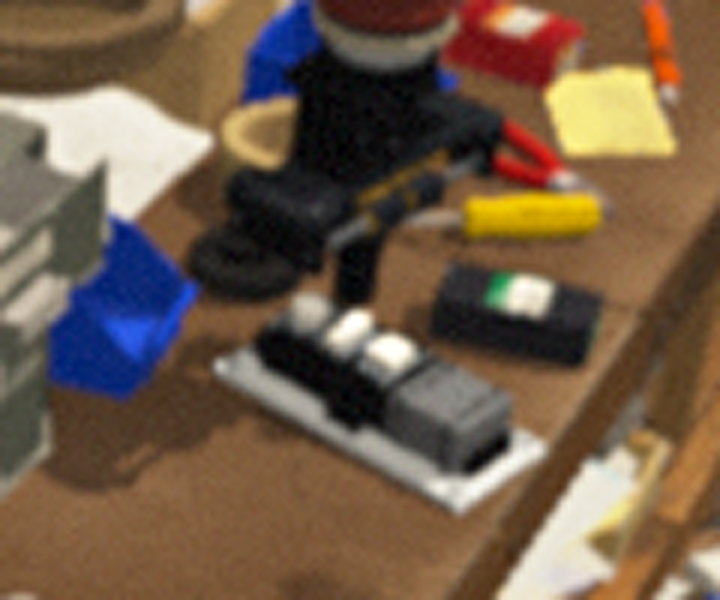

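View pics/w20.png

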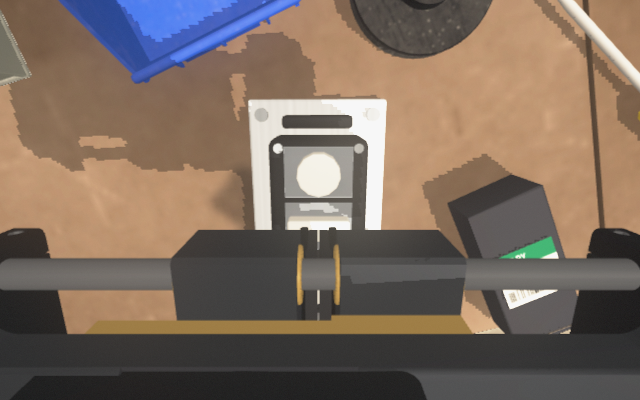

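```bash
python3 -m creep '[{"tx":1.2,"ty":0,"tz":0.05,"ax":0,"ay":0,"az":0,"fingers":-1},{"tx":1.9,"ty":0,"tz":0.05,"ax":0,"ay":0,"az":0,"fingers":-1},{"tx":2.2,"ty":0,"tz":0.05,"ax":0,"ay":0,"az":0,"fingers":-1},{"tx":2.5,"ty":0,"tz":0.05,"ax":0,"ay":0,"az":0,"fingers":-1},{"tx":2.7,"ty":0,"tz":0.05,"ax":0,"ay":0,"az":0,"fingers":-1},{"tx":2.9,"ty":0,"tz":0.05,"ax":0,"ay":0,"az":0,"fingers":-1},{"tx":2.9,"ty":0,"tz":0.05,"ax":0,"ay":0,"az":0,"fingers":-1}]'
python3 -m creep '[{"tx":0.1,"ty":0,"tz":0,"ax":0,"ay":0,"az":0,"fingers":-1},{"tx":0.1,"ty":0,"tz":0,"ax":0,"ay":0,"az":0,"fingers":-1}]'
```

```text
time_s: 24.05
position: [490.9, -337.4, 48.4]
ee_rot: [-0.7, 0.098, 0.7, 0.096]
ft_force: [-4.6, 3.7, 10.2]
gripper_width: 0.9
time_s: 24.22
position: [491.0, -337.5, 48.3]
ee_rot: [0.7, -0.098, -0.7, -0.096]
ft_force: [-7.6, 5.3, 18.4]
gripper_width: 0.2
```

Bar key is home too (same 48.3 mm stop height). Retreat and check.

```bash
python3 -m creep '[{"tx":-0.3,"ty":0,"tz":0,"ax":0,"ay":0,"az":0,"fingers":-1},{"tx":-1.2,"ty":0,"tz":0,"ax":0,"ay":0,"az":0,"fingers":-1},{"tx":-3.5,"ty":0,"tz":0,"ax":0,"ay":0,"az":0,"fingers":-1},{"tx":-7,"ty":0,"tz":1.5,"ax":0,"ay":0,"az":0,"fingers":-1},{"tx":-10.5,"ty":0,"tz":4,"ax":0,"ay":0,"az":0,"fingers":-1},{"tx":-13,"ty":0,"tz":7,"ax":0,"ay":0,"az":0,"fingers":-1},{"tx":-15,"ty":0,"tz":9,"ax":0,"ay":0,"az":0,"fingers":-1},{"tx":-15,"ty":0,"tz":9,"ax":0,"ay":0,"az":0,"fingers":-1},{"tx":-15,"ty":0,"tz":9,"ax":0,"ay":0,"az":0,"fingers":-1}]'
python3 - <<'E'
from h import *
st();snap('scene','s21');snap('wrist','w21');snap('top','t21');crop('w21',215,0,425,260,3)
E
```

```text
time_s: 24.97
position: [404.3, -313.4, 198.4]
ee_rot: [0.702, -0.099, -0.699, -0.096]
ft_force: [-0.3, 0.4, -0.2]
gripper_width: 0.5
t 24.97 p [ 404.3 -313.4  198.4] x [ 0.003 -0.005 -1.   ] y [-0.274 -0.962  0.004] F [-0.3  0.4 -0.2] w 0.5 q [ 0.82  0.08 -0.26  1.82  0.02  1.24 -1.3 ]
```

View pics/w21_c215_0.png

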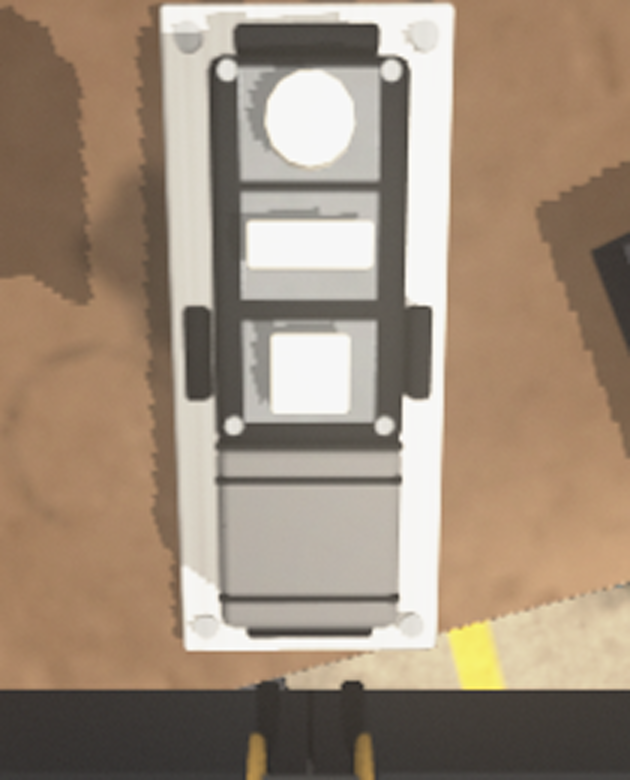

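View pics/t21.png

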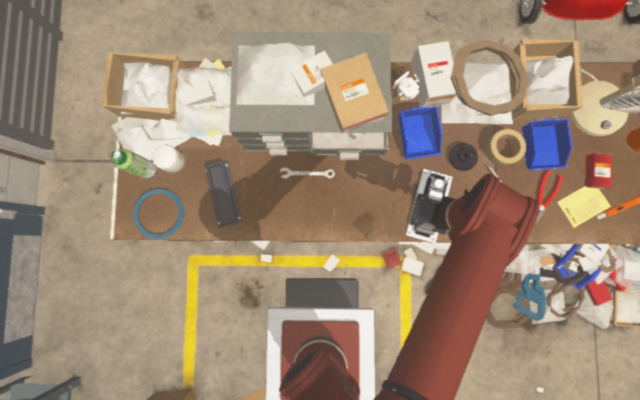

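View pics/s21.png

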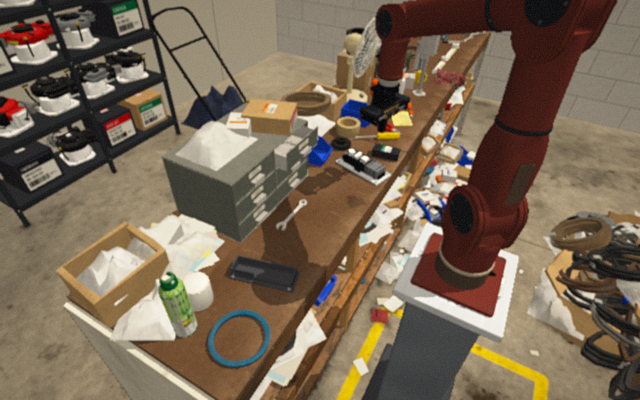

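```bash
python3 -c "
from rig import arm
print(arm.hand_in())"
```

```text
the job is handed in; nothing more can be done
None
```

The tester is lying in the dock with its keys up. I pressed square, then round, then bar, and handed the job in at about 25 s of the 72 s allowed.

- **Moving it:** I gripped the battery pack in the rack and tilted the tester down onto its back on the clear counter. I then gripped it again across its width and lowered it into the dock, battery end nearest the robot. At the last check before lowering, it was within about 0.2 mm of centre, relative to the dock's side lugs.
- **Keys:** Each key stopped hard at a tip height of about 48.3 mm, against the 48 mm expected for full travel. The push there was 15–18 N upward (about 20 N with the sideways part). I lifted clear after each press. The square and round keys were seen back up before the next press, and the bar key in the final pictures.
- **Last checks:** The final pictures show the tester between the end stops and lugs with all three keys up. The bystander items look unmoved, though I only compared them by eye. The gripper was about 200 mm up, with no force on it.
- **Disagreements:** The top camera placed things about 4 mm off in y compared with the wrist camera. The first grip confirmed the wrist camera, so I used that. The arm also could not reach the 45° tilt I first planned, so I set the tester down further out with the tool pointing about 51° below horizontal.

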